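# Load the bearing heater, take the two starting temperatures and set the thermostat

## Task

Get the bearing heater ready: thread every bearing on the bench over the heater's post, largest outside diameter at the bottom up to the smallest on top, each fully home. Then take the infrared thermometer and, holding it level and dead steady for two seconds at about 10 cm, first point it from the side at the middle of the bare bearing seat on the end of the gearbox shaft, then at the middle of the outer rim of the largest bearing on the post, and lay it back flat on its side on its rubber mat. Last of all turn the thermostat clockwise to 110 degrees, the one long mark, and leave the other things on the bench where they are.

Things in the scene. Friction and masses are not known exactly. Their poses are not given: they have to be found in the camera images.
- bearing_62: ball bearing, a flat bright steel ring with darker shields: outside diameter 62 mm, bore 25 mm, 25 mm high, always there, lying flat; origin at the centre of its underside, z up. May be gripped across its outside diameter from above (any way round)
- bearing_52: ball bearing, a flat bright steel ring with darker shields: outside diameter 52 mm, bore 25 mm, 15 mm high, not there in every run, lying flat; origin at the centre of its underside, z up. May be gripped across its outside diameter from above
- bearing_42: ball bearing, a flat bright steel ring with darker shields: outside diameter 42 mm, bore 25 mm, 9 mm high, not there in every run, lying flat; origin at the centre of its underside, z up. May be gripped across its outside diameter from above
- bearing_37: ball bearing, a flat bright steel ring with darker shields: outside diameter 37 mm, bore 25 mm, 7 mm high, not there in every run, lying flat; origin at the centre of its underside, z up. May be gripped across its outside diameter from above. All the bearings start on the bench top in front of the heater
- bearing_62_mid (a point): the middle of the largest bearing: on its axis, at half its height (12.5 mm above its underside). Its outer rim is 31 mm out from here, and the thermometer's line of sight must pass within 11 mm of this point for the reading to be off the rim
- post_foot (a point): foot of the heater's aluminium post (20 mm in diameter, 60 mm high, its top 5 mm tapered): on its axis, on the flat top of the round coil head (100 mm across), 82 mm above the bench, where the bottom bearing sits. Axes are those of the heater, a fixed blue housing 180 mm (x) by 300 mm (y), -x its front; deck 66 mm above the bench; post 75 mm to +y of its centre, thermostat 75 mm to -y
- post_tip (a point): top of the post, on its axis, 60 mm above its foot
- dial (a joint): angle of the thermostat in rad, growing clockwise seen from above, from 0 (30 degrees C, pointer at front left) to 4.75 (230 degrees C); 0.475 rad from mark to mark (20 degrees C); 110 degrees C, the one long and broad mark, is at 1.90 rad. Stays where it is left; light friction (0.04 N m). Set means within 0.09 rad (4 degrees C)
- dial_grip (a point): grip point of the thermostat's knob, on its vertical axis, 37 mm above the deck. The knob is a black disc 44 mm across with a raised bar 14 mm wide, 42 mm long along this point's x and 32 mm high (this point is 7 mm below its top), turning with the dial; a white line on the bar's -x half is the pointer. Grip the bar across its 14 mm from above
- thermometer: infrared thermometer shaped like a pistol, about 220 g, always on (no trigger to pull), lying on its side. Origin: centre of the barrel's underside; x towards the lens, y towards the pistol's top, z up as it lies. 38 mm thick throughout (z). Yellow barrel 130 mm (x -65 to 65) by 44 mm (y), then a black nose 35 mm across, 15 mm long. Black handle 36 by 100 mm, from the rear to -y
- barrel_grip (a point): point of the thermometer's barrel to grip, 15 mm ahead of the barrel's middle, at half thickness (19 mm): flat faces 44 mm apart along y. Axes as the thermometer's
- muzzle (a point): centre of the thermometer's lens, at the front end of the nose (80 mm ahead of the barrel's middle, at half thickness). The line of sight runs along this point's +x axis
- shaft_seat (a point): middle of the shaft's bearing seat, on the shaft's axis, 90 mm above the bench: the bright bare journal, 25 mm in diameter and 35 mm long, on the end of the gearbox shaft at the robot's right. y runs along the shaft towards its gear (82 mm across, 95 to 122 mm from here), x square to it and away from the robot. Fixed on two V-blocks up to 85 mm high, the first 52 mm from here
- mat: black rubber mat of the thermometer, 200 mm (x) by 240 mm (y), 4 mm thick, fixed to the bench; origin at the centre of its underside
- socket: wrench socket standing up, bystander, 28 mm across, 36 mm high; origin at the centre of its underside
- grease_tin: round tin, bystander, 56 mm across, 32 mm high; origin at the centre of its underside
- screwdriver: screwdriver lying along its x, bystander, 200 mm long, 26 mm thick; origin at its middle, on the bench
- wrench: open-ended wrench lying along its x, bystander, 180 mm long, 8 mm thick; origin at its middle, on the bench
- hammer: hammer lying along its x, head at +x, bystander, 260 mm long, 26 mm thick; origin at its middle, on the bench
- spray_can: upright spray can, bystander, 58 mm across, 170 mm high; origin at the centre of its underside
- oil_bottle: upright oil bottle, bystander, 64 mm across, 150 mm high; origin at the centre of its underside
There are look-alikes about, which are no part of the job. Leave any orange or yellow look-alike of the bearing_62 alone.

How it is judged:
By the outcome, as a careful person would: the job done as asked, in the order asked, and still so for the second after the job is handed in, with the robot touching nothing.
Of bearing_52, bearing_42, bearing_37 only 2 to 3 are there at a start; the rules pass over those that are not, and their reading is None.
At some moment in a run one of bearing_62, bearing_52, bearing_42, bearing_37, thermometer may be knocked a few centimetres aside while the robot is not near it.
It also fails if it takes over 200 s, if anything falls off the work surface, if the arm or the gripper's body presses on something with over 40 N, if the wrist force passes 120 N, or if a joint passes its speed limit or range.

## Robot

A 7-joint arm with a two-finger parallel gripper is mounted at the origin on the work surface. World frame = base frame: x ahead of the robot, y to its left, z up, the work surface at z = 0. Lengths are in m, angles in rad, forces in N, time in s.
With the tool pointing down it reaches from about 0.425 to 0.875 m from the base axis. Payload 9.9 kg.
Tool frame: the origin (TCP) lies on the centre line of the jaws, within the pads' length; the fingertips stand 22 mm ahead of it and the grasp point (between the pads) lies 3 mm ahead of it; z points along the fingers, y is the line along which they close (so a half turn about z gives the same grasp; the last joint's range is limited). The gripper opens to 85 mm and grips with 20 to 120 N. Pads are 22 mm wide; open, the fingers measure 114 mm over their backs; the gripper's body (76 mm by 85 mm) begins 54 mm behind the grasp point. The pads swing forward as they close: fully open they stand 13 mm farther back than shut.
Start: joints at [-1.285, 0.576, 0.025, 1.437, -0.015, 1.129, -0.057], TCP at [0.244, 0.629, 0.253] pointing down, gripper open.
Joint ranges: [-2.76, 2.76], [-0.34, 2.15], [-1.52, 1.57], [0.19, 2.46], [-1.09, 4.23], [0.17, 1.99], [-2.82, 2.82]. Speed limits (rad/s): [2.22, 2.22, 3.01, 3.01, 3.14, 3.14, 3.14].

## Interface

Orientations are given as [roll, pitch, yaw] about the fixed x, y, z axes, in that order (R = Rz(yaw) Ry(pitch) Rx(roll)).
In Python, from rig import robot gives the robot as it stands.
- The arm moves only by the tool carry_out, never from a script. Its argument "rows" is one flat list of numbers, 7 for each row, row after row: the shift along the tool's x, y, z scaled (see below), then the turn, a rotation vector about the tool's x, y, z scaled (see below), then the opening, from 0 (shut) to 1 (fully open). A call has 1 to 20 rows; each row shifts and turns the commanded pose from where the row before left it, along the tool's axes as they then stand; what a row does not reach is not made up. The controller multiplies each number of a shift by 5 cm and each number of a turn by 90 degrees. A row lasts 1/8 s, in which the tool goes at most 62.5 mm and 10.7 degrees, less where a joint would pass 70% of its speed; a pose out of reach is approached as far as the arm can. A call with a number of a shift or a turn outside -1 to 1 is refused whole. A call with a gripper value outside its range is refused whole. The fingers move at their own pace and stop on an object; "newtons" is the grip in N (left out, the last holds). Time passes only in rows, so rows that do not move let the fingers close. It gives the time, the measured TCP pose, the force, the opening and the grip force at its end, in the units of the state.
- robot.get_state(): the state, without advancing time (a new reading comes with each control period).
- robot.get_image(name): name is "scene" or "top" or "wrist"; returns the picture (420x560x3 uint8, blue, green, red); there is no depth.
- robot.camera_params(name): a dict with "fx", "fy", "cx", "cy" (pixels), "k1" (the pictures are not rectified: a ray, as slopes to the right and down, at radius r is drawn at 1 + k1 r^2 times it, then the intrinsics apply), "rvec" (rotation vector, rad) and "tvec" (3), from world to camera coordinates, as OpenCV has them. Camera axes: x right, y down, z forward; pixel columns grow to the right and rows downward; lengths in m; the calibration is good to about 2 mm. A picture is of the moment at which its call begins: read the wrist's pose just before it. camera_params takes no time and is no camera call; for the wrist camera it gives the pose at the moment of the call.
- robot.finish_job(): hands the job in; it is judged then, once.
The state is a dict: "time_s": time; "joints": joint angles; "joint_vel": joint speeds; "joint_efforts": joint torques, N m; "position": TCP position; "ee_rot": TCP orientation; "wrist_force": force on the tool from outside, world axes, zero at the start; "torque": the same for the moment, N m; "gripper_width": opening from 0.0 (shut) to 1.0 (fully open); "gripper_force": force on a finger pad.
Only numpy, scipy, OpenCV 4.12 (cv2) and the standard library are available. Lean on these libraries where they do the work, as an engineer would, in place of code of your own. Each camera call takes 0.05 s, during which the arm holds its last target. There are 200 camera calls.

## Working session

There is one attempt and no reset: what is moved stays moved. The work goes in short steps, Python scripts to look and compute and a tool call to move; the robot and the scene stay as the last step left them, time stands still between calls to the robot, and variables do not carry over. Pictures are saved under pics/ and viewed, at most 14 in all, crops included, and the job is handed in when it is done.

Besides the shell and the picture viewer there is one more tool, called after "Request:" as a command line: name --argument value ..., lists and objects as JSON in quotes. carry_out: Moves the arm, as the interface text tells. Its arguments: {"type":"object","properties":{"rows":{"type":"array","items":{"type":"number","minimum":-1,"maximum":1}},"newtons":{"type":"number"}},"required":["rows"]}

```bash
ls; mkdir -p pics; python3 - <<'E'
from rig import robot
import cv2
for n in("scene","top"):
    cv2.imwrite(f"pics/{n}0.png",robot.get_image(n)); print(n,robot.camera_params(n))
s=robot.get_state(); print(s)
print(robot.camera_params("wrist"))
E
```

```text
pics
scene {'fx': 422.9313965101432, 'fy': 422.9313965101432, 'cx': 277.4768624379326, 'cy': 212.30394492630344, 'k1': -0.009485938222187037, 'rvec': array([ 2.43953728,  0.7964122 , -0.22027109]), 'tvec': array([-0.43359096, -0.19546747,  1.35634482])}
top {'fx': 505.7719321262116, 'fy': 505.7719321262116, 'cx': 286.8922278609702, 'cy': 202.565767321833, 'k1': -0.1383692452940299, 'rvec': array([ 2.19811787, -2.14070948,  0.12385465]), 'tvec': array([-0.00919988,  0.54477201,  1.6396607 ])}
{'time_s': 0.1, 'joints': array([-1.28482788,  0.57644376,  0.02482665,  1.43780899, -0.01502466,
        1.12899821, -0.0564741 ]), 'joint_vel': array([ 1.91873882e-03, -5.49372022e-04,  2.40763356e-04, -1.66555811e-03,
        1.78427701e-03,  7.65749521e-05, -2.91267910e-04]), 'joint_efforts': array([ 7.98941008e-03, -7.67310119e+01,  2.25791350e+00, -2.86609733e+01,
        1.56799285e-02,  8.49982433e-03, -3.21272694e-05]), 'position': array([0.24378557, 0.62904672, 0.25253656]), 'ee_rot': array([-3.14011864e+00,  4.14722763e-05,  2.77188965e+00]), 'wrist_force': array([0.56825919, 0.45520431, 0.30966348]), 'torque': array([-0.04159681, -0.02639978, -0.0202609 ]), 'gripper_force': 0.0, 'gripper_width': 0.9988322259669669}
{'fx': 367.9308057842756, 'fy': 367.9308057842756, 'cx': 282.0311948975891, 'cy': 207.87784090355964, 'k1': -0.06267316190079203, 'rvec': array([-2.398087  , -1.64258086, -0.22303055]), 'tvec': array([-0.67413712, -0.03560764,  0.37875823])}
```

View pics/top0.png

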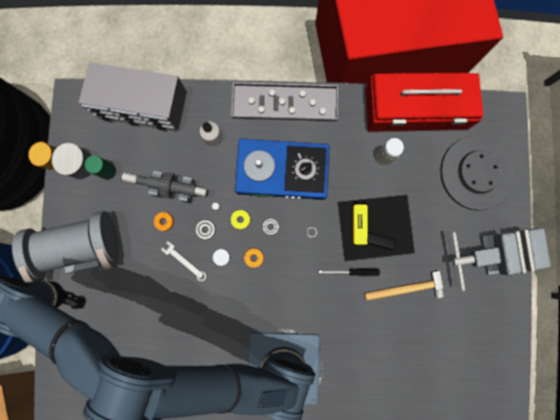

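View pics/scene0.png

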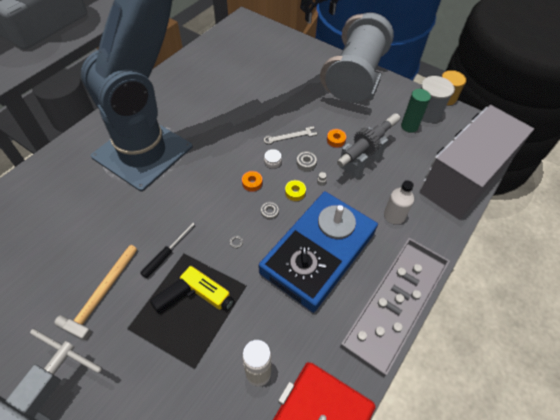

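The top view has +x up and +y left. The heater is at (282,167), and the three steel rings are at (205,229), (271,226) and (312,232). The shaft is at (165,185), with its right end at (200,191), and the thermometer on its mat is at (370,225). Two orange rings and one yellow ring are the look-alikes. Next I'll write helpers and measure across the two views.

```bash
cat > h.py <<'E'
from rig import robot
import numpy as np, cv2
from scipy.spatial.transform import Rotation as Ro
def cam(n):
    p=robot.camera_params(n); R=cv2.Rodrigues(np.array(p["rvec"]))[0]
    return p,R,np.array(p["tvec"])
def ray(c,px):
    p,R,t=c; u=np.array([(px[0]-p["cx"])/p["fx"],(px[1]-p["cy"])/p["fy"]]); v=u.copy()
    for _ in range(20): v=u/(1+p["k1"]*(v@v))
    d=R.T@np.array([v[0],v[1],1]); return -R.T@t,d/np.linalg.norm(d)
def plane(c,px,z):
    o,d=ray(c,px); return o+d*(z-o[2])/d[2]
def tri(*cp):
    A=np.zeros((3,3));b=np.zeros(3);L=[]
    for c,px in cp:
        o,d=ray(c,px);P=np.eye(3)-np.outer(d,d);A+=P;b+=P@o;L.append((o,P))
    x=np.linalg.solve(A,b); return x,max(np.linalg.norm(P@(x-o)) for o,P in L)
def proj(c,X):
    p,R,t=c; q=R@np.array(X)+t; v=q[:2]/q[2]; v=v*(1+p["k1"]*(v@v))
    return np.array([v[0]*p["fx"]+p["cx"],v[1]*p["fy"]+p["cy"]])
def to(x,y,z,yaw=np.pi,pitch=0):
    """shift in tool units (5cm) and turn in units (90deg) from the measured pose to a tool-down pose"""
    s=robot.get_state(); R=Ro.from_euler("xyz",s["ee_rot"]); T=Ro.from_euler("xyz",[np.pi,pitch,yaw])
    print("shift",np.round(R.inv().apply(np.array([x,y,z])-s["position"])/.05,2),"turn",np.round((R.inv()*T).as_rotvec()/(np.pi/2),3))
def st():
    s=robot.get_state(); print(round(s["time_s"],2),np.round(s["position"],4),np.round(s["ee_rot"],3),"F",np.round(s["wrist_force"],1),"w",round(s["gripper_width"],3),round(s["gripper_force"],1),"j",np.round(s["joints"],2))
E
python3 - <<'E'
from h import *
T=cam("top");S=cam("scene")
np.set_printoptions(precision=4,suppress=True)
for n,px,z in [("b62",(205,229),.025),("b52",(271,226),.015),("b37",(312,232),.007),("orange",(163,221),.02),("orange2",(254,258),.02),("yel",(240,219),.02),("socket",(215,206),.036),("tin",(221,257),.032),("post",(259,163),.142),("dial",(305,170),.1),("shaftR",(204,191),.09),("shaftL",(124,177),.09),("thermo",(361,225),.04),("gearc",(172,185),.09),("spray",(393,147),.17),("bottle",(208,128),.15)]:
    print(n,plane(T,px,z))
for n,a,b in [("b62",(205,229),(307,160)),("b52",(271,226),(270,210)),("b37",(312,232),(236,241)),("posttop",(259,162),(338,207)),("shaftR",(205,192),(343,160)),("shaftL",(124,177),(397,118))]:
    print(n,*tri((T,a),(S,b)))
im=cv2.imread("pics/top0.png")[150:280,100:340]
cv2.imwrite("pics/topc.png",cv2.resize(im,None,fx=3.3,fy=3.3,interpolation=cv2.INTER_CUBIC))
to(.45,.25,.35)
E
```

```text
b62 [0.4503 0.2729 0.025 ]
b52 [0.4669 0.0557 0.015 ]
b37 [ 0.451 -0.081  0.007]
orange [0.4731 0.4156 0.02  ]
orange2 [0.3598 0.1084 0.02  ]
yel [0.487  0.1588 0.02  ]
socket [0.5264 0.2413 0.036 ]
tin [0.36   0.2157 0.032 ]
post [0.6538 0.0956 0.142 ]
dial [ 0.643  -0.0493  0.1   ]
shaftR [0.5683 0.2712 0.09  ]
shaftL [0.6073 0.5348 0.09  ]
thermo [ 0.4763 -0.2394  0.04  ]
gearc [0.585  0.3755 0.09  ]
spray [ 0.7109 -0.3168  0.17  ]
bottle [0.7595 0.2584 0.15  ]
b62 [0.4508 0.2745 0.0149] 3.2560970608420805e-05
b52 [0.4674 0.056  0.0086] 0.00020451768009632302
b37 [ 0.4513 -0.081   0.0036] 0.0002050794336938562
posttop [0.6557 0.0948 0.1418] 0.0015903172808509672
shaftR [0.5671 0.2685 0.1003] 0.0038395849796978836
shaftL [0.6103 0.5383 0.0828] 0.0021368134751803807
shift [-6.58 -5.58 -1.94] turn [-0.001 -0.    -0.235]
```

View pics/topc.png

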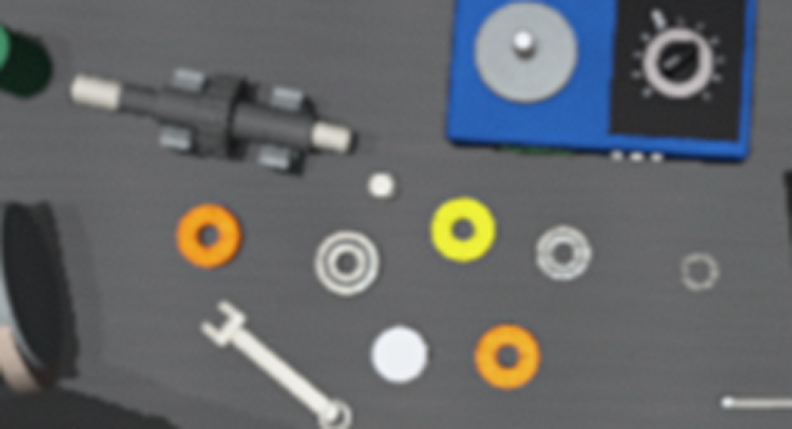

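Request:
carry_out --rows '[0,0,0,0,0,-0.08,1,0,0,0,0,0,-0.08,1,0,0,0,0,0,-0.075,1,-0.4,-0.7,-0.1,0,0,0,1,-0.4,-0.7,-0.1,0,0,0,1,-0.4,-0.7,-0.1,0,0,0,1,-0.4,-0.7,-0.1,0,0,0,1,-0.4,-0.7,-0.1,0,0,0,1,-0.4,-0.7,-0.1,0,0,0,1,-0.4,-0.7,-0.1,0,0,0,1,-0.4,-0.7,-0.1,0,0,0,1,-0.4,-0.7,-0.1,0,0,0,1,-0.4,-0.7,-0.1,0,0,0,1,0,0,0,0,0,0,1]'

```text
time_s: 1.85
position: [0.4455, 0.2759, 0.3035]
ee_rot: [-3.14, 0.001, 3.135]
wrist_force: [-0.2, 0.4, -0.9]
gripper_width: 1.0
gripper_force: 0.0
```

```bash
python3 - <<'E'
from h import *
np.set_printoptions(precision=4,suppress=True)
st(); W=cam("wrist"); im=robot.get_image("wrist"); cv2.imwrite("pics/w1.png",im)
print("cam at",-W[1].T@W[2],"axis",W[1][2])
for X in [(.4503,.2729,.025),(.4669,.0557,.015),(.451,-.081,.007)]: print(proj(W,X))
to(.4503,.2729,.1)
E
```

```text
1.85 [0.4455 0.2759 0.3035] [-3.14   0.001  3.135] F [-0.2  0.4 -0.9] w 1.0 0.0 j [-0.64  0.31 -0.    1.76  0.    1.08  0.92]
cam at [0.3777 0.2765 0.4238] axis [ 0.2703 -0.0037 -0.9628]
[279.9406 173.4017]
[ 92.524  187.7494]
[-14.2055 174.6247]
shift [-0.12 -0.1   4.06] turn [-0.    -0.    -0.002]
```

View pics/w1.png

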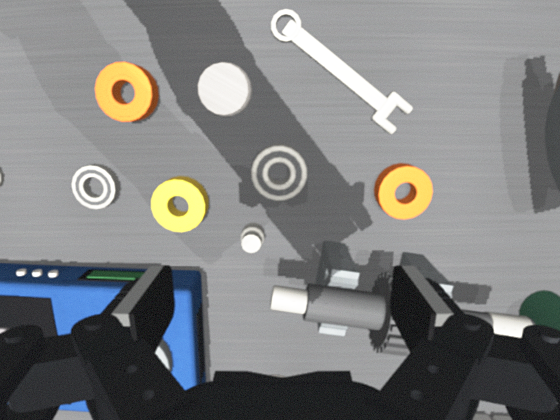

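Wrist view: bearing_62 is at (279,173), bearing_52 at (94,187) and the shaft seat at (292,299), all where the top view put them. I'll refine the positions with ellipse fits across the views.

```bash
cat >> h.py <<'E'
def ring(im,px,r=45,th=None,smax=45):
    """centre and axes (px) of the bright grey blob's outer outline nearest px"""
    x0,y0=int(max(px[0]-r,0)),int(max(px[1]-r,0)); c=im[y0:int(px[1]+r),x0:int(px[0]+r)]
    hsv=cv2.cvtColor(cv2.resize(c,None,fx=4,fy=4,interpolation=cv2.INTER_CUBIC),cv2.COLOR_BGR2HSV)
    v=hsv[...,2]; th=th or cv2.threshold(v,0,255,cv2.THRESH_OTSU)[0]
    m=((v>th)&(hsv[...,1]<smax)).astype(np.uint8)*255
    cs=[k for k in cv2.findContours(m,cv2.RETR_EXTERNAL,cv2.CHAIN_APPROX_NONE)[0] if len(k)>30]
    es=[cv2.fitEllipse(cv2.convexHull(k)) for k in cs if len(cv2.convexHull(k))>5]
    f=lambda e:np.hypot((e[0][0]+.5)/4-.5+x0-px[0],(e[0][1]+.5)/4-.5+y0-px[1])
    e=min(es,key=f); return ((e[0][0]+.5)/4-.5+x0,(e[0][1]+.5)/4-.5+y0),(e[1][0]/4,e[1][1]/4)
E
python3 - <<'E'
from h import *
np.set_printoptions(precision=4,suppress=True)
W=cam("wrist");T=cam("top");S=cam("scene");w=cv2.imread("pics/w1.png");t=cv2.imread("pics/top0.png");s=cv2.imread("pics/scene0.png")
for n,a,b,c,r in [("62",(279,173),(205,229),(307,160),35),("52",(94,187),(271,226),(270,210),28)]:
    ea,eb,ec=ring(w,a,r),ring(t,b,14),ring(s,c,14); o=-W[1].T@W[2]
    X,res=tri((W,ea[0]),(T,eb[0]),(S,ec[0]))
    print(n,ea,eb,ec,"\n",X,res,"WT",tri((W,ea[0]),(T,eb[0]))[0],"dia",ea[1][1]/W[0]["fx"]*np.linalg.norm(X-o))
eb,ec=ring(t,(312,232),10),ring(s,(236,241),12); X,res=tri((T,eb[0]),(S,ec[0])); print(eb,ec,X,res,"dia",eb[1][1]/505.8*np.linalg.norm(X+T[1].T@T[2]))
E
```

```text
62 ((278.7647705078125, 172.416015625), (54.67947006225586, 55.461204528808594)) ((204.65053176879883, 229.18125820159912), (19.281951904296875, 19.528535842895508)) ((306.302903175354, 158.69279098510742), (15.771862983703613, 20.396196365356445)) 
 [0.4489 0.2741 0.0203] 0.0012283159756647062 WT [0.4493 0.2744 0.0198] dia 0.061769072125782074
52 ((92.7979793548584, 186.79771041870117), (41.106956481933594, 46.37310791015625)) ((270.229718208313, 226.29391765594482), (16.27705192565918, 16.81800079345703)) ((269.2910394668579, 208.99382781982422), (15.48145866394043, 18.37315559387207)) 
 [0.4655 0.0572 0.0114] 0.001249862539874897 WT [0.4655 0.0582 0.0136] dia 0.059999605824887864
((311.39265537261963, 231.85170078277588), (11.783000946044922, 12.083989143371582)) ((235.75020790100098, 241.01376914978027), (11.635446548461914, 13.780153274536133)) [ 0.451  -0.0799  0.002 ] 0.001017136097266236 dia 0.0404060559352842
```

Request:
carry_out --rows '[-0.08,-0.04,0.7,0,0,0,1,0,0,0.8,0,0,0,1,0,0,0.8,0,0,0,1,0,0,0.8,0,0,0,1,0,0,0.8,0,0,0,1,0,0,0.8,0,0,0,1,0,0,0.6,0,0,0,1,0,0,0.3,0,0,0,1,0,0,0,0,0,0,1,0,0,0,0,0,0,0,0,0,0,0,0,0,0,0,0,0,0,0,0,0,0,0,0,0,0,0,0]' --newtons 40

```text
time_s: 3.52
position: [0.448, 0.2765, 0.0249]
ee_rot: [-3.141, 0.001, 3.14]
wrist_force: [-2.3, -4.4, 8.3]
gripper_width: 0.71
gripper_force: 41.5
```

```bash
python3 - <<'E'
from h import *
st()
E
```

```text
3.52 [0.448  0.2765 0.0249] [-3.141e+00  1.000e-03  3.140e+00] F [-2.3 -4.4  8.3] w 0.71 41.5 j [-0.63  0.68 -0.01  2.05  0.02  0.41  0.91]
```

Request:
carry_out --rows '[0,0,-0.3,0,0,0,0,0,0,-0.8,0,0,0,0,0,0,-0.8,0,0,0,0,0,0,-0.8,0,0,0,0,0,0,-0.8,0,0,0,0,-0.5,-0.35,-0.2,0,0,0,0,-0.5,-0.35,-0.2,0,0,0,0,-0.5,-0.35,-0.2,0,0,0,0,-0.5,-0.35,-0.2,0,0,0,0,-0.5,-0.35,-0.2,0,0,0,0,-0.5,-0.35,-0.2,0,0,0,0,-0.5,-0.35,-0.2,0,0,0,0,-0.5,-0.35,-0.2,0,0,0,0,-0.5,-0.35,-0.2,0,0,0,0,-0.5,-0.35,-0.2,0,0,0,0,0,0,0,0,0,0,0,0,0,0,0,0,0,0]'

```text
time_s: 5.65
position: [0.6968, 0.1027, 0.2988]
ee_rot: [3.141, -0.0, 3.141]
wrist_force: [-0.7, 0.2, -3.7]
gripper_width: 0.704
gripper_force: 45.5
```

```bash
python3 - <<'E'
from h import *
st(); W=cam("wrist"); im=robot.get_image("wrist"); cv2.imwrite("pics/w2.png",im)
print(proj(W,(.655,.095,.142)),proj(W,robot.get_state()["position"]))
E
```

```text
5.65 [0.6968 0.1027 0.2988] [ 3.141 -0.     3.141] F [-0.7  0.2 -3.7] w 0.704 45.5 j [-0.23  0.6   0.03  1.28 -0.02  1.27  1.37]
[271.86504791 141.31946289] [283.42820772 296.89235589]
```

View pics/w2.png

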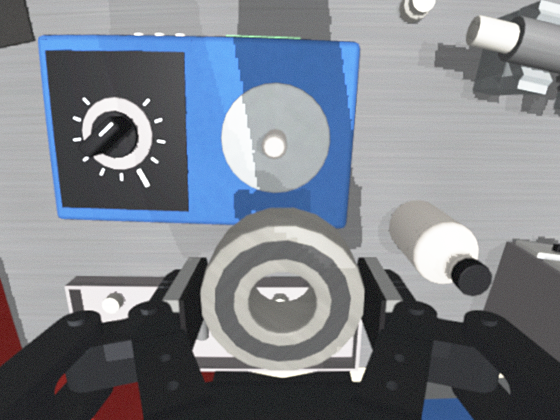

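The picture shows the post tip at (274,146), the held bearing's bore at (283,295), the dial at (115,133) with its long mark at (143,178), and the shaft seat at (495,35).

```bash
python3 - <<'E'
from h import *
np.set_printoptions(precision=4,suppress=True)
W=cam("wrist");T=cam("top");S=cam("scene");w=cv2.imread("pics/w2.png");t=cv2.imread("pics/top0.png");s=cv2.imread("pics/scene0.png")
P=robot.get_state()["position"]
# post tip
a,b,c=ring(w,(274,146),17,th=205),ring(t,(258.5,162.5),7,th=215),ring(s,(338,208),8,th=200)
print(a,b,c); print(tri((W,a[0]),(T,b[0])),plane(W,a[0],.142),plane(T,b[0],.142))
hsv=cv2.cvtColor(w,cv2.COLOR_BGR2HSV); reg=np.zeros(w.shape[:2],bool); reg[70:205,200:345]=1
m=((hsv[...,1]<60)&reg).astype(np.uint8)*255
k=max(cv2.findContours(m,cv2.RETR_EXTERNAL,cv2.CHAIN_APPROX_NONE)[0],key=cv2.contourArea); e=cv2.fitEllipse(k)
print("head",e,plane(W,e[0],.082))
# blue heater top: minAreaRect edges
# bore in hand: dark ring outer ellipse
v=hsv[...,2]; reg=np.zeros_like(v); reg[205:375,195:370]=1
m=((v>120)&(hsv[...,1]<60)&(reg>0)).astype(np.uint8)*255
crop=ring(w,(283,291),78); print(crop, plane(W,crop[0],P[2])-P)
for th in (110,130,150):
    for kk,hh in zip(*[x if i==0 else x[0] for i,x in enumerate(cv2.findContours(((v>th)&(reg>0)).astype(np.uint8),cv2.RETR_TREE,cv2.CHAIN_APPROX_NONE))]):
        if len(kk)>120:
            e=cv2.fitEllipse(kk); print(th,np.round(e[0],1),np.round(e[1],1),plane(W,e[0],P[2])-P)
E
```

```text
((273.71105766296387, 146.2563533782959), (20.73536491394043, 20.96235466003418)) ((257.91685724258423, 161.55410623550415), (4.091588497161865, 4.112616539001465)) ((339.82063579559326, 207.23855257034302), (4.774888515472412, 5.7036309242248535))
(array([0.6564, 0.0977, 0.1556]), np.float64(0.0009298970463795341)) [0.6585 0.0967 0.142 ] [0.6583 0.0991 0.142 ]
head ((275.1007385253906, 137.33074951171875), (107.5331039428711, 108.58716583251953), 171.20896911621094) [0.6568 0.0967 0.082 ]
((285.74547576904297, 308.39263916015625), (164.07095336914062, 178.3448486328125)) [0.0045 0.0012 0.    ]
110 [282.3 287.5] [195.6 198.6] [-0.004 -0.     0.   ]
110 [328.4 340.1] [55. 61.] [0.0183 0.0175 0.    ]
110 [280.9 301.8] [116.4 134.8] [ 0.0018 -0.0005  0.    ]
110 [282.  302.1] [87.3 98.4] [ 0.0019 -0.0002  0.    ]
110 [277.1 288. ] [24.9 55.5] [-0.0039 -0.0019  0.    ]
130 [289.8 300.2] [165.1 195.5] [0.0011 0.0027 0.    ]
130 [306.2 316.6] [ 76.6 122.5] [0.008  0.0089 0.    ]
130 [281.9 300.6] [120.3 136.1] [ 0.0013 -0.0002  0.    ]
130 [282.  302.1] [86.  97.2] [ 0.0019 -0.0001  0.    ]
130 [282.1 302.7] [58.1 69.5] [ 0.0022 -0.0001  0.    ]
130 [267.8 231.9] [ 59.  175.8] [-0.0254 -0.005   0.    ]
150 [282.6 306.5] [156.4 184.4] [0.0037 0.0001 0.    ]
150 [319.4 331. ] [67.1 84.4] [0.0143 0.014  0.    ]
150 [282.  300.6] [121.  136.7] [ 0.0013 -0.0001  0.    ]
150 [282.  302.1] [85.2 96.4] [ 0.0019 -0.0002  0.    ]
150 [282.1 302.8] [59.5 70.6] [ 0.0022 -0.0001  0.    ]
150 [362.1 235.1] [17.4 56.6] [-0.0242  0.0277  0.    ]
150 [213.7 225.1] [42.2 64.3] [-0.0278 -0.0237  0.    ]
```

Request:
carry_out --rows '[0.2,-0.03,0.5,0,0,0,0,0.2,-0.03,0.5,0,0,0,0,0.2,-0.03,0.5,0,0,0,0,0.2,-0.02,0.47,0,0,0,0,0,0,0,0,0,0,0,0,0,0.2,0,0,0,0,0,0,0.2,0,0,0,0,0,0,0.2,0,0,0,0,0,0,0.2,0,0,0,0,0,0,0.2,0,0,0,0,0,0,0,0,0,0,0]'

```text
time_s: 7.08
position: [0.6571, 0.0965, 0.1487]
ee_rot: [-3.141, -0.002, 3.141]
wrist_force: [-0.8, 0.6, -3.4]
gripper_width: 0.71
gripper_force: 45.4
```

```bash
python3 - <<'E'
from h import *
st(); to(.656,.097,.108)
im=robot.get_image("scene"); print(proj(cam("scene"),(.657,.097,.12)))
cv2.imwrite("pics/s1.png",cv2.resize(im[140:280,270:430],None,fx=4,fy=4,interpolation=cv2.INTER_CUBIC))
E
```

```text
7.08 [0.6571 0.0965 0.1487] [-3.141e+00 -2.000e-03  3.141e+00] F [-0.8  0.6 -3.4] w 0.71 45.4 j [-0.23  0.66  0.02  1.59 -0.01  0.9   1.37]
shift [0.02 0.01 0.81] turn [-0.    -0.001 -0.   ]
[338.35189939 211.39963187]
```

View pics/s1.png

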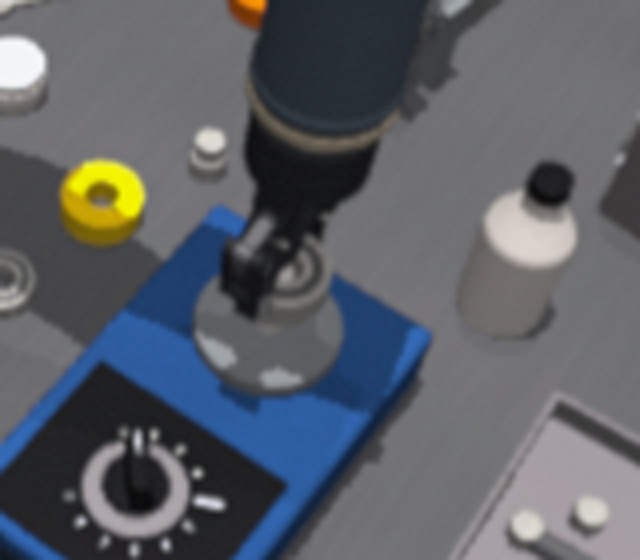

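Request:
carry_out --rows '[0,0,0.16,0,0,0,0,0,0,0.16,0,0,0,0,0,0,0.16,0,0,0,0,0,0,0.16,0,0,0,0,0,0,0.16,0,0,0,0,0,0,0,0,0,0,0,0,0,0,0,0,0,1,0,0,0,0,0,0,1,0,0,0,0,0,0,1,0,0,0,0,0,0,1]'

```text
time_s: 8.38
position: [0.6577, 0.0966, 0.1101]
ee_rot: [3.142, 0.0, 3.141]
wrist_force: [0.3, -0.3, 0.2]
gripper_width: 1.0
gripper_force: 0.0
```

Request:
carry_out --rows '[0,0,-0.5,0,0,0,1,0,0,-0.9,0,0,0,1,0,0,-0.9,0,0,0,1,0,0,-0.9,0,0,0,1,0.5,-0.1,-0.2,0,0,0,1,0.5,-0.1,-0.2,0,0,0,1,0.5,-0.1,0,0,0,0,1,0.5,-0.1,0,0,0,0,1,0.5,-0.1,0,0,0,0,1,0.5,-0.1,0,0,0,0,1,0.5,-0.1,0,0,0,0,1,0.4,-0.1,0,0,0,0,1,0,0,0,0,0,0,1]'

```text
time_s: 10.0
position: [0.4617, 0.0564, 0.2903]
ee_rot: [3.142, 0.0, 3.141]
wrist_force: [-0.2, 0.1, 0.8]
gripper_width: 1.002
gripper_force: 0.0
```

```bash
python3 - <<'E'
from h import *
st(); W=cam("wrist"); im=robot.get_image("wrist"); cv2.imwrite("pics/w3.png",im)
T=cam("top");t=robot.get_image("top"); cv2.imwrite("pics/t3.png",t)
print(proj(W,(.4655,.0575,.015)),proj(W,(.451,-.08,.007)))
E
```

```text
10.0 [0.4617 0.0564 0.2903] [3.142 0.    3.141] F [-0.2  0.1  0.8] w 1.002 0.0 j [-0.24  0.23  0.02  1.91 -0.01  1.    1.35]
[283.37526961 173.15473511] [159.18867429 159.31888107]
```

View pics/w3.png

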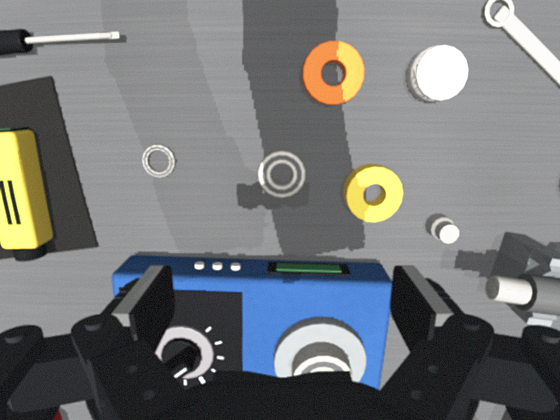

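bearing_52 is at (282,174) and the small ring at (158,160), both where expected. bearing_62 is on the post.

```bash
python3 - <<'E'
from h import *
np.set_printoptions(precision=4,suppress=True)
W=cam("wrist");T=cam("top");w=cv2.imread("pics/w3.png");t=cv2.imread("pics/t3.png");P=robot.get_state()["position"];o=-W[1].T@W[2]
for n,a,b,r,z,rt in [("52",(282,174),(270.5,226),30,.015,14),("sm",(158,161),(311.5,232),24,.007,10)]:
  for th in (None,150,170):
    ea,eb=ring(w,a,r,th),ring(t,b,rt); X=plane(W,ea[0],z); print(n,ea,X,"top",plane(T,eb[0],z),"tri",tri((W,ea[0]),(T,eb[0]))[0],"dia",ea[1][1]/W[0]["fx"]*np.linalg.norm(X-o))
E
```

```text
Traceback (most recent call last):
  File "h.py", line 36, in ring
    e=min(es,key=f); return ((e[0][0]+.5)/4-.5+x0,(e[0][1]+.5)/4-.5+y0),(e[1][0]/4,e[1][1]/4)
ValueError: min() iterable argument is empty
```

```bash
python3 - <<'E'
from h import *
np.set_printoptions(precision=4,suppress=True)
W=cam("wrist");w=cv2.imread("pics/w3.png");o=-W[1].T@W[2]
for n,a,r,z in [("52",(282,174),30,.015),("sm",(158,161),24,.007)]:
  for th in (130,150,170):
    try:
        ea=ring(w,a,r,th); X=plane(W,ea[0],z); print(n,th,np.round(ea,1).tolist(),X,"dia",ea[1][1]/W[0]["fx"]*np.linalg.norm(X-o),ea[1][0]/W[0]["fx"]*np.linalg.norm(X-o))
    except Exception as e: print(n,th,e)
E
```

```text
52 130 [[273.3, 169.2], [49.5, 67.3]] [0.4629 0.0472 0.015 ] dia 0.07336168570378873 0.053958547585695155
52 150 [[276.3, 168.7], [46.6, 62.6]] [0.4624 0.0505 0.015 ] dia 0.06824934865128708 0.05076440079156987
52 170 [[280.9, 173.5], [44.3, 47.0]] [0.4676 0.0554 0.015 ] dia 0.05139141835822028 0.04842610615948184
sm 130 min() iterable argument is empty
sm 150 [[135.9, 160.8], [48.1, 77.2]] [ 0.4543 -0.1057  0.007 ] dia 0.09208571451801209 0.057411617027991114
sm 170 [[157.6, 160.7], [32.0, 34.3]] [ 0.4543 -0.0812  0.007 ] dia 0.040082394184855735 0.03747520455979935
```

Request:
carry_out --rows '[-0.1,0,0.85,0,0,0,1,0,0,0.85,0,0,0,1,0,0,0.85,0,0,0,1,0,0,0.85,0,0,0,1,0,0,0.85,0,0,0,1,0,0,0.6,0,0,0,1,0,0,0.3,0,0,0,1,0,0,0.2,0,0,0,1,0,0,0,0,0,0,1,0,0,0,0,0,0,0,0,0,0,0,0,0,0,0,0,0,0,0,0,0,0,0,0,0,0,0,0]' --newtons 40

```text
time_s: 11.72
position: [0.468, 0.0568, 0.0234]
ee_rot: [3.141, 0.002, 3.14]
wrist_force: [-1.1, -0.3, 9.4]
gripper_width: 0.587
gripper_force: 39.8
```

Request:
carry_out --rows '[0,0,-0.3,0,0,0,0,0,0,-0.8,0,0,0,0,0,0,-0.8,0,0,0,0,0,0,-0.8,0,0,0,0,0,0,-0.8,0,0,0,0,-0.5,0.08,-0.2,0,0,0,0,-0.5,0.08,-0.2,0,0,0,0,-0.5,0.08,-0.2,0,0,0,0,-0.5,0.08,-0.2,0,0,0,0,-0.5,0.08,-0.2,0,0,0,0,-0.5,0.08,-0.2,0,0,0,0,-0.5,0.08,-0.2,0,0,0,0,-0.5,0.08,-0.2,0,0,0,0,-0.5,0.08,-0.2,0,0,0,0,-0.14,0.08,-0.2,0,0,0,0,0,0,0,0,0,0,0,0,0,0,0,0,0,0]'

```text
time_s: 13.85
position: [0.6989, 0.0963, 0.297]
ee_rot: [-3.141, -0.001, 3.141]
wrist_force: [-0.2, 0.0, -1.6]
gripper_width: 0.579
gripper_force: 42.6
```

```bash
cat > hand.py <<'E'
from h import *
np.set_printoptions(precision=4,suppress=True)
st(); W=cam("wrist"); w=robot.get_image("wrist"); cv2.imwrite("pics/w4.png",w); P=robot.get_state()["position"]
v=cv2.cvtColor(w,cv2.COLOR_BGR2HSV)[...,2]; reg=np.zeros_like(v); reg[200:375,195:370]=1
import sys; dz=float(sys.argv[1])
for th in (130,150,170,190):
    for kk in cv2.findContours(((v>th)&(reg>0)).astype(np.uint8),cv2.RETR_TREE,cv2.CHAIN_APPROX_NONE)[0]:
        if len(kk)>100:
            e=cv2.fitEllipse(kk)
            if abs(e[0][0]-282)<8 and e[1][0]>.8*e[1][1]: print(th,np.round(e[0],1),np.round(e[1],1),plane(W,e[0],P[2]+dz)-P)
q=proj(W,(.6577,.097,.142))
for th in (200,210,220):
    a=ring(w,q,20,th); print("tip",a,plane(W,a[0],.142))
E
python3 hand.py -.008
```

```text
13.85 [0.6989 0.0963 0.297 ] [-3.141 -0.001  3.141] F [-0.2  0.  -1.6] w 0.579 42.6 j [-0.22  0.6   0.03  1.27 -0.02  1.27  1.38]
130 [283.3 278.5] [172.2 184.4] [-0.0036  0.0004 -0.008 ]
130 [282.  280.4] [100.4 111.3] [-0.0029 -0.0001 -0.008 ]
130 [282.  281.1] [76.6 84.7] [-0.0025 -0.0001 -0.008 ]
150 [282.8 278.2] [176.6 181.2] [-0.0038  0.0002 -0.008 ]
150 [281.9 280.5] [101.3 112.1] [-0.0028 -0.0002 -0.008 ]
150 [282.  281.2] [75.9 84.1] [-0.0025 -0.0002 -0.008 ]
170 [282.1 297.7] [148.3 151.7] [ 0.0046 -0.0001 -0.008 ]
170 [282.  280.4] [102.2 112.8] [-0.0028 -0.0002 -0.008 ]
170 [282.  281.2] [75.1 83. ] [-0.0025 -0.0001 -0.008 ]
190 [282.3 298. ] [147.2 151.4] [ 0.0047 -0.     -0.008 ]
190 [279.9 283.2] [106.2 119.5] [-0.0017 -0.001  -0.008 ]
190 [281.9 281.1] [73.9 82.1] [-0.0026 -0.0002 -0.008 ]
190 [282.2 281. ] [62.  69.5] [-0.0026 -0.0001 -0.008 ]
tip ((282.448637008667, 141.05783462524414), (42.89934539794922, 43.35042953491211)) [0.6567 0.0964 0.142 ]
tip ((282.46035957336426, 141.0400848388672), (42.48127365112305, 43.02778625488281)) [0.6566 0.0964 0.142 ]
tip ((282.45062828063965, 140.99663162231445), (42.04499435424805, 42.68212890625)) [0.6566 0.0964 0.142 ]
```

View pics/w4.png

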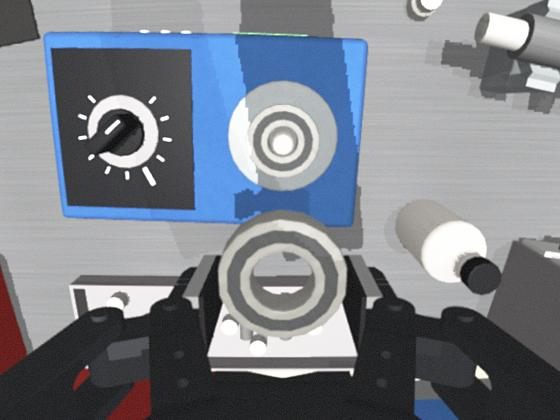

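bearing_62 sits centred on the post at (283,141), and bearing_52 is level in the hand at (282,281). I'll place it now.

Request:
carry_out --rows '[0.2,0,0.5,0,0,0,0,0.2,0,0.5,0,0,0,0,0.2,0,0.5,0,0,0,0,0.18,0,0.5,0,0,0,0,0,0,0.1,0,0,0,0,0,0,0,0,0,0,0,0,0,0.2,0,0,0,0,0,0,0.2,0,0,0,0,0,0,0.2,0,0,0,0,0,0,0.2,0,0,0,0,0,0,0.15,0,0,0,0,0,0,0,0,0,0,0]'

```text
time_s: 15.4
position: [0.6602, 0.0965, 0.144]
ee_rot: [-3.141, -0.001, 3.141]
wrist_force: [-0.7, 0.4, -1.3]
gripper_width: 0.581
gripper_force: 42.6
```

Request:
carry_out --rows '[0,0,0.1,0,0,0,0,0,0,0.08,0,0,0,0,0,0,0.07,0,0,0,0,0,0,0,0,0,0,0]'

```text
time_s: 15.9
position: [0.6604, 0.0966, 0.132]
ee_rot: [-3.142, -0.001, 3.141]
wrist_force: [0.3, -0.6, -2.2]
gripper_width: 0.58
gripper_force: 42.6
```

Request:
carry_out --rows '[0,0,0,0,0,0,1,0,0,0,0,0,0,1,0,0,0,0,0,0,1,0,0,0,0,0,0,1,0,0,-0.5,0,0,0,1,0,0,-0.9,0,0,0,1,0,0,-0.9,0,0,0,1,0,0,-0.7,0,0,0,1,0.5,-0.4,-0.1,0,0,0,1,0.5,-0.4,0,0,0,0,1,0.5,-0.4,0,0,0,0,1,0.5,-0.4,0,0,0,0,1,0.5,-0.4,0,0,0,0,1,0.5,-0.4,0,0,0,0,1,0.5,-0.4,0,0,0,0,1,0.5,-0.4,0,0,0,0,1,0.2,-0.36,0,0,0,0,1,0,0,0,0,0,0,1]'

```text
time_s: 18.15
position: [0.4499, -0.0824, 0.2877]
ee_rot: [-3.141, 0.001, 3.138]
wrist_force: [-0.0, 1.3, -1.0]
gripper_width: 1.001
gripper_force: 0.0
```

```bash
python3 - <<'E'
from h import *
np.set_printoptions(precision=4,suppress=True)
st(); W=cam("wrist"); w=robot.get_image("wrist"); cv2.imwrite("pics/w5.png",w);o=-W[1].T@W[2]
p=proj(W,(.4525,-.081,.007)); print(p)
for th in (150,170,190,None):
    try:
        ea=ring(w,p,30,th); X=plane(W,ea[0],.007); print(th,np.round(ea,1).tolist(),X,"dia",np.array(ea[1])/W[0]["fx"]*np.linalg.norm(X-o))
    except Exception as e: print(e)
E
```

```text
18.15 [ 0.4499 -0.0824  0.2877] [-3.141  0.001  3.138] F [-0.   1.3 -1. ] w 1.001 0.0 j [ 0.02  0.22  0.07  1.93 -0.02  0.99  1.67]
[283.724  171.1326]
150 [[283.4, 186.2], [1.4, 4.2]] [ 0.4694 -0.0814  0.007 ] dia [0.0015 0.0047]
170 [[286.6, 175.7], [13.5, 19.9]] [ 0.4576 -0.0778  0.007 ] dia [0.015  0.0221]
190 [[277.0, 168.5], [21.3, 29.2]] [ 0.4496 -0.0884  0.007 ] dia [0.0236 0.0322]
None [[289.0, 185.1], [1.2, 4.2]] [ 0.4682 -0.0751  0.007 ] dia [0.0014 0.0046]
```

```bash
python3 - <<'E'
from h import *
np.set_printoptions(precision=4,suppress=True)
W=cam("wrist"); w=cv2.imread("pics/w5.png")
g=cv2.cvtColor(w[130:212,240:326],cv2.COLOR_BGR2GRAY); g=cv2.resize(g,None,fx=4,fy=4,interpolation=cv2.INTER_CUBIC)
C=cv2.HoughCircles(cv2.GaussianBlur(g,(0,0),2),cv2.HOUGH_GRADIENT,1.5,8,param1=80,param2=25,minRadius=30,maxRadius=110)
if C is not None:
    for c in C[0][:6]:
        px=(c[:2]+.5)/4-.5+[240,130]; print(px,c[2]/2,plane(W,px,.007),"dia",c[2]/2/368*.417)
print(g[::12,::12])
E
```

```text
[282.9375 170.6875] 33.075 [ 0.4528 -0.0806  0.007 ] dia 0.03747901
[285.9375 170.3125] 27.224998 [ 0.4524 -0.0773  0.007 ] dia 0.030850066
[281.8125 168.0625] 27.3 [ 0.4499 -0.0819  0.007 ] dia 0.030935055
[284.4375 168.4375] 27.599998 [ 0.4503 -0.079   0.007 ] dia 0.031274997
[281.0625 171.4375] 29.849998 [ 0.4536 -0.0827  0.007 ] dia 0.033824593
[282.9375 174.0625] 26.85 [ 0.4565 -0.0807  0.007 ] dia 0.030425135
[[162 165 162 163 160 175 178 174 175 180 180 175 177 178 179 181 184 126
  116 117 115 120 116 116 118 118 116 115 119]
 [169 170 170 171 170 181 180 182 181 182 180 180 182 179 178 179 181 128
  117 116 116 115 115 118 116 114 113 115 115]
 [166 164 165 166 164 181 180 179 178 179 184 181 181 184 182 180 181 131
  114 117 115 119 118 119 116 122 114 116 117]
 [165 162 162 162 163 178 178 177 177 183 180 179 180 180 179 183 177 124
  117 118 118 115 118 118 114 115 117 114 117]
 [165 166 167 168 168 180 179 176 178 182 180 182 181 182 180 177 156 116
  118 117 117 117 116 117 116 117 117 116 113]
 [164 163 164 165 166 179 182 181 181 182 181 181 179 181 183 139 114 121
  
[... 2007 characters left out ...]
103 103 101 100 101 100 103 102 102 104 102  98
   99 104 105 104 101 103 116 116 119 119 114]
 [103 102 102 101 101 104 101 101 101  99 104 101 102 103 102 105 105 103
  104 104 103 107 107 107 119 118 118 116 117]
 [103 103 102 101 104 103 103 103 107 104 102 105 103 105 105 102 105 103
  101 104 106 107 106 107 119 118 115 117 120]
 [103 102 104 100 103 103 103 143 104 101 103 100 101 106 106 116 108 106
  105 102 104 105 110 116 117 117 115 113 118]
 [171 142 122 105 106 124 162 168 154 100 104 106 104 105 115 117 114 109
  102 112 115 117 119 118 120 113 116 116 118]
 [159 165 162 166 163 166 166 164 168 171 165 120 117 117 116 118 115 115
  119 117 116 116 119 117 119 115 116 117 118]]
```

Request:
carry_out --rows '[-0.06,0.04,0.85,0,0,0,1,0,0,0.85,0,0,0,1,0,0,0.85,0,0,0,1,0,0,0.85,0,0,0,1,0,0,0.85,0,0,0,1,0,0,0.6,0,0,0,1,0,0,0.3,0,0,0,1,0,0,0.19,0,0,0,1,0,0,0,0,0,0,1,0,0,0,0,0,0,0,0,0,0,0,0,0,0,0,0,0,0,0,0,0,0,0,0,0,0,0,0,0,0,0,0,0,0,0]' --newtons 35

```text
time_s: 19.95
position: [0.454, -0.0794, 0.0213]
ee_rot: [-3.141, 0.002, 3.141]
wrist_force: [-1.8, 0.8, 12.9]
gripper_width: 0.403
gripper_force: 37.3
```

Request:
carry_out --rows '[0,0,-0.3,0,0,0,0,0,0,-0.8,0,0,0,0,0,0,-0.8,0,0,0,0,0,0,-0.8,0,0,0,0,0,0,-0.8,0,0,0,0,-0.5,0.35,-0.2,0,0,0,0,-0.5,0.35,-0.2,0,0,0,0,-0.5,0.35,-0.2,0,0,0,0,-0.5,0.35,-0.2,0,0,0,0,-0.5,0.35,-0.2,0,0,0,0,-0.5,0.35,-0.2,0,0,0,0,-0.5,0.35,-0.2,0,0,0,0,-0.5,0.35,-0.2,0,0,0,0,-0.5,0.35,-0.2,0,0,0,0,-0.42,0.36,-0.2,0,0,0,0,0,0,0,0,0,0,0,0,0,0,0,0,0,0]'

```text
time_s: 22.08
position: [0.699, 0.0954, 0.2949]
ee_rot: [-3.141, -0.001, 3.141]
wrist_force: [-0.3, -0.6, -0.3]
gripper_width: 0.399
gripper_force: 35.3
```

```bash
python3 hand.py -.0145
```

```text
22.07 [0.699  0.0954 0.2949] [-3.141 -0.001  3.141] F [-0.3 -0.6 -0.3] w 0.399 35.3 j [-0.23  0.6   0.06  1.28 -0.03  1.26  1.4 ]
130 [279.7 275.5] [159. 177.] [-0.0017 -0.0008 -0.0145]
130 [282.  275.2] [73.9 81.1] [-0.0019  0.0001 -0.0145]
130 [281.9 275.2] [63.7 70.2] [-0.0019  0.0001 -0.0145]
150 [282.  275.2] [74.7 82.1] [-0.0019  0.0001 -0.0145]
150 [282.  275.2] [63.2 69. ] [-0.0018  0.0001 -0.0145]
170 [284.9 322.9] [102.3 107.6] [ 0.0201  0.0013 -0.0145]
170 [281.9 275.4] [62.3 68.2] [-0.0018  0.0001 -0.0145]
170 [281.9 279.5] [50.7 62.9] [ 0.0001  0.0001 -0.0145]
170 [281.9 272.6] [73.3 83.5] [-0.003   0.0001 -0.0145]
190 [281.7 274.8] [61.5 67.1] [-0.0021  0.     -0.0145]
190 [281.3 276.7] [81.5 86.5] [-0.0012 -0.0001 -0.0145]
tip ((283.6081123352051, 141.47767066955566), (41.49517059326172, 41.96171951293945)) [0.6569 0.0962 0.142 ]
tip ((283.6234531402588, 141.432523727417), (41.22319412231445, 41.58287811279297)) [0.6568 0.0962 0.142 ]
tip ((283.63136100769043, 141.4368553161621), (40.91255569458008, 41.11056137084961)) [0.6568 0.0962 0.142 ]
```

View pics/w4.png

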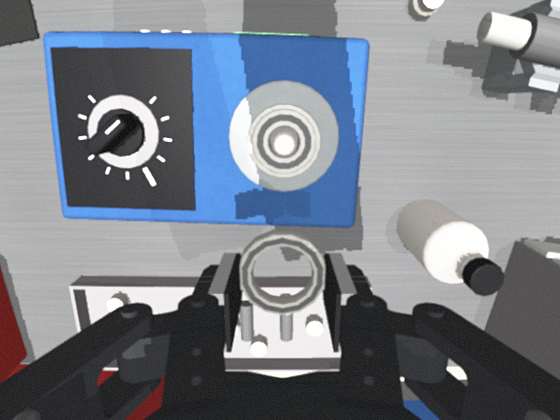

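Request:
carry_out --rows '[0.2,0.03,0.5,0,0,0,0,0.2,0,0.5,0,0,0,0,0.2,0,0.5,0,0,0,0,0.18,0,0.5,0,0,0,0,0,0,0.1,0,0,0,0,0,0,0,0,0,0,0,0,0,0.2,0,0,0,0,0,0,0.2,0,0,0,0,0,0,0.2,0,0,0,0,0,0,0.2,0,0,0,0,0,0,0,0,0,0,0]'

```text
time_s: 23.5
position: [0.66, 0.0975, 0.1491]
ee_rot: [-3.141, -0.002, 3.141]
wrist_force: [0.1, 0.3, -0.5]
gripper_width: 0.401
gripper_force: 35.3
```

Request:
carry_out --rows '[0,0,0.05,0,0,0,0,0,0,0.03,0,0,0,0,0,0,0,0,0,0,0,0,0,0,0,0,0,1,0,0,0,0,0,0,1,0,0,0,0,0,0,1,0,0,0,0,0,0,1,0,0,-0.5,0,0,0,1,0,0,-0.9,0,0,0,1,0,0,-0.9,0,0,0,1,0,0,-0.7,0,0,0,1,0,0,0,0,0,0,1]'

```text
time_s: 25.0
position: [0.6619, 0.0977, 0.2996]
ee_rot: [3.14, 0.006, 3.141]
wrist_force: [-0.1, -0.4, -0.3]
gripper_width: 0.998
gripper_force: 0.0
```

Request:
carry_out --rows '[0.4,-0.7,0,0,0,0,1,0.4,-0.7,0,0,0,0,1,0.4,-0.7,0,0,0,0,1,0.4,-0.7,0,0,0,0,1,0.4,-0.7,0,0,0,0,1,0.4,-0.7,0,0,0,0,1,0.4,-0.7,0,0,0,0,1,0.4,-0.7,0,0,0,0,1,0.4,-0.7,0,0,0,0,1,0.3,-0.3,0,0,0,0,1,0,0,0,0,0,0,1]'

```text
time_s: 26.38
position: [0.4639, -0.2335, 0.2957]
ee_rot: [-3.142, -0.001, 3.138]
wrist_force: [0.1, -0.1, -0.4]
gripper_width: 1.003
gripper_force: 0.0
```

```bash
python3 - <<'E'
from h import *
np.set_printoptions(precision=4,suppress=True)
st(); W=cam("wrist"); w=robot.get_image("wrist"); cv2.imwrite("pics/w6.png",w)
T=cam("top");t=robot.get_image("top"); cv2.imwrite("pics/t6.png",t)
def yel(im):
    h=cv2.cvtColor(im,cv2.COLOR_BGR2HSV); m=cv2.inRange(h,(22,120,70),(36,255,255))
    return sorted(cv2.findContours(m,cv2.RETR_EXTERNAL,cv2.CHAIN_APPROX_NONE)[0],key=cv2.contourArea)[-1]
k=yel(w); r=cv2.minAreaRect(k); b=cv2.boxPoints(r); print("wrist",r,b.tolist()); P=[plane(W,q,.042) for q in b]
print(np.array(P),[np.linalg.norm(P[i]-P[i-1]) for i in range(4)])
t0=cv2.imread("pics/top0.png"); k=yel(t0); r=cv2.minAreaRect(k); print("top0",r,np.array([plane(T,q,.042) for q in cv2.boxPoints(r)]))
E
```

```text
26.38 [ 0.4639 -0.2335  0.2957] [-3.142 -0.001  3.138] F [ 0.1 -0.1 -0.4] w 1.003 0.0 j [ 0.28  0.31  0.13  1.78 -0.05  1.06  1.99]
wrist ((275.2939758300781, 186.54942321777344), (121.06924438476562, 44.08941650390625), 89.23609924316406) [[252.4441680908203, 126.31407928466797], [296.5296630859375, 125.72628021240234], [298.143798828125, 246.78475952148438], [254.05828857421875, 247.37255859375]]
[[ 0.4159 -0.2632  0.042 ]
 [ 0.4156 -0.2192  0.042 ]
 [ 0.5445 -0.2166  0.042 ]
 [ 0.545  -0.2646  0.042 ]] [np.float64(0.1291141115992372), np.float64(0.04396898019049052), np.float64(0.1289895762396778), np.float64(0.04801284308409422)]
top0 ((360.0, 224.0), (40.0, 14.0), 90.0) [[ 0.5446 -0.2119  0.042 ]
 [ 0.5458 -0.2582  0.042 ]
 [ 0.4145 -0.2597  0.042 ]
 [ 0.4134 -0.2137  0.042 ]]
```

View pics/w6.png

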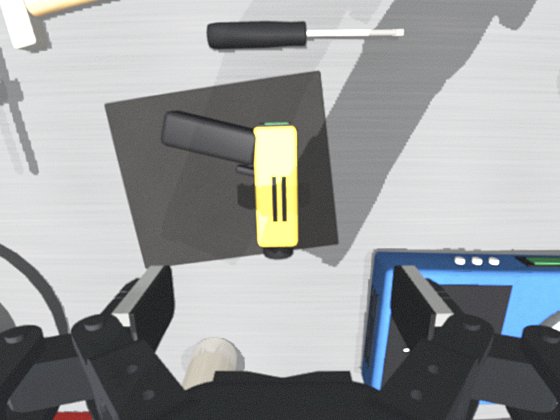

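Request:
carry_out --rows '[-0.3,-0.06,0.85,0,0,0,1,-0.32,-0.07,0.85,0,0,0,1,0,0,0.85,0,0,0,1,0,0,0.85,0,0,0,1,0,0,0.85,0,0,0,1,0,0,0.6,0,0,0,1,0,0,0.3,0,0,0,1,0,0,0.2,0,0,0,1,0,0,0,0,0,0,1,0,0,0,0,0,0,0,0,0,0,0,0,0,0,0,0,0,0,0,0,0,0,0,0,0,0,0,0,0,0,0,0,0,0,0,0,0,0,0,0,0,0]' --newtons 60

```text
time_s: 28.35
position: [0.4969, -0.2392, 0.0298]
ee_rot: [-3.141, 0.002, 3.141]
wrist_force: [-0.7, 0.8, 8.3]
gripper_width: 0.502
gripper_force: 60.9
```

Request:
carry_out --rows '[0,0,-0.3,0,0,0,0,0,0,-0.7,0,0,0,0,0,0,-0.8,0,0,0,0,0,0,-0.8,0,0,0,0,0,0,-0.8,0,0,0,0,0,0,-0.6,0,0,0,0,0,0,0,0,0,0,0,0,0,0,0,0,0,0]'

```text
time_s: 29.35
position: [0.4958, -0.2384, 0.2286]
ee_rot: [3.141, -0.001, 3.141]
wrist_force: [-0.3, -0.1, -2.4]
gripper_width: 0.509
gripper_force: 61.3
```

```bash
cat > seat.py <<'E'
from h import *
np.set_printoptions(precision=4,suppress=True)
s=robot.get_state(); W=cam("wrist"); Rt=Ro.from_euler("xyz",s["ee_rot"]).as_matrix(); P=s["position"]
Rc=W[1]@Rt; oc=Rt.T@(-W[1].T@W[2]-P)     # camera in tool
def at(pos,rot):
    R=Ro.from_euler("xyz",rot).as_matrix(); Rw=Rc@R.T; o=np.array(pos)+R@oc; return W[0],Rw,-Rw@o
def blob(im,px,r,th):
    x0,y0=max(int(px[0]-r),0),max(int(px[1]-r),0); g=cv2.cvtColor(im[y0:int(px[1]+r),x0:int(px[0]+r)],cv2.COLOR_BGR2HSV)
    m=((g[...,2]>th)&(g[...,1]<60)).astype(np.uint8)
    ks=cv2.findContours(m,cv2.RETR_EXTERNAL,cv2.CHAIN_APPROX_NONE)[0]
    k=max(ks,key=cv2.contourArea); rr=cv2.minAreaRect(k); return np.array(rr[0])+[x0,y0],rr[1],rr[2]
E
python3 - <<'E'
from seat import *
st()
A=at((.4455,.2759,.3035),(-3.14,.001,3.135)); B=at((.699,.0954,.2949),(-3.141,-.001,3.141)); C=at((.4617,.0564,.2903),(3.142,0,3.141));T=cam("top")
L=[]
for n,c,f,px,r,th in [("w1",A,"w1",(291,299),26,200),("w4",B,"w4",(503,32),30,200),("w3",C,"w3",(510,290),30,200),("top",T,"top0",(200.6,191.5),9,150)]:
    im=cv2.imread(f"pics/{f}.png"); b=blob(im,px,r,th); L.append((c,b[0])); bp=cv2.boxPoints((b[0],b[1],b[2]))
    print(n,b,plane(c,b[0],.09),"corners@.09",[np.round(plane(c,q,.09)[:2],4).tolist() for q in bp])
print(tri(*L),tri(*L[:3]))
w=robot.get_image("wrist"); cv2.imwrite("pics/w7.png",w)
E
```

```text
29.35 [ 0.4958 -0.2384  0.2286] [ 3.141 -0.001  3.141] F [-0.3 -0.1 -2.4] w 0.509 61.3 j [ 0.28  0.42  0.12  1.81 -0.06  0.92  2.  ]
w1 (array([288.8378, 301.473 ]), (35.01698303222656, 20.385475158691406), 9.462322235107422) [0.5705 0.2813 0.09  ] corners@.09 [[0.5787, 0.2619], [0.5557, 0.2656], [0.5624, 0.3005], [0.5857, 0.2974]]
w4 (array([508.6017,  29.8338]), (43.465370178222656, 28.584367752075195), 15.52410888671875) [0.5671 0.2852 0.09  ] corners@.09 [[0.5742, 0.2642], [0.5523, 0.2685], [0.5598, 0.3064], [0.5822, 0.3025]]
w3 (array([513.712, 292.584]), (34.5248908996582, 20.571828842163086), 10.30484676361084) [0.5716 0.2872 0.09  ] corners@.09 [[0.5791, 0.2688], [0.5567, 0.2687], [0.5642, 0.3057], [0.587, 0.3065]]
top (array([200., 191.]), (6.0, 10.0), 90.0) [0.568  0.2841 0.09  ] corners@.09 [[0.5772, 0.3006], [0.578, 0.2684], [0.5587, 0.2676], [0.5579, 0.2997]]
(array([0.5677, 0.2822, 0.096 ]), np.float64(0.0010801901818654424)) (array([0.5678, 0.2818, 0.0962]), np.float64(0.0008968447310751253))
```

View pics/w7.png

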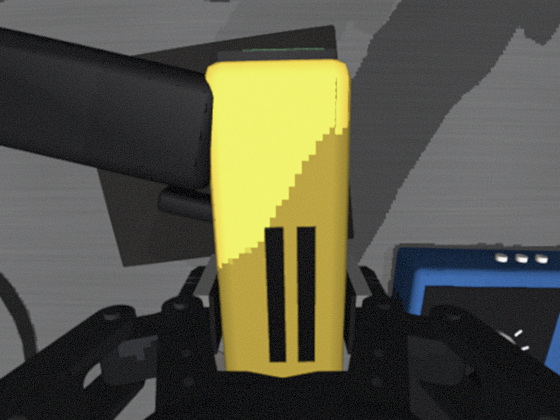

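The thermometer is held squarely, with its barrel symmetric about column 281. Next I'll fit the shaft direction and work out the first aiming pose.

```bash
python3 - <<'E'
from seat import *
T=cam("top")
B=at((.699,.0954,.2949),(-3.141,-.001,3.141)); A=at((.4455,.2759,.3035),(-3.14,.001,3.135))
im=cv2.imread("pics/top0.png"); b1=blob(im,(129,178),9,150); b2=blob(im,(200.6,191.5),9,150)
p1,p2=plane(T,b1[0],.09),plane(T,b2[0],.09); print(b1,b2,p1,p2,"ang",np.arctan2((p1-p2)[0],(p1-p2)[1]))
w=cv2.imread("pics/w1.png"); b3=blob(w,(505,325),26,200); p3=plane(A,b3[0],.09); p4=plane(A,blob(w,(291,299),26,200)[0],.09); print(b3,p3,"ang",np.arctan2((p3-p4)[0],(p3-p4)[1]))
for a in (.15,.19):
    x=np.array([np.cos(a),-np.sin(a)]); S=np.array([.568,.2825]); tc=S-(.106+.063)*x; print(a,tc); to(tc[0],tc[1],.098,np.pi-a)
E
```

```text
(array([128.5385, 177.3077]), (13.728129386901855, 7.0601806640625), 11.309932708740234) (array([200., 191.]), (6.0, 10.0), 90.0) [0.6066 0.5196 0.09  ] [0.568  0.2841 0.09  ] ang 0.16267736092324891
(array([510.358 , 327.1373]), (37.79922866821289, 16.825990676879883), 9.090277671813965) [0.6059 0.5193 0.09  ] ang 0.14757528664931477
0.15 [0.4009 0.3078]
shift [ 1.9  10.92  2.61] turn [ 0.    -0.001  0.095]
0.19 [0.402  0.3144]
shift [ 1.88 11.05  2.61] turn [ 0.    -0.001  0.121]
```

Request:
carry_out --rows '[0.13,0.5,0,0,0,0,0,0.13,0.7,0,0,0,0,0,0.13,0.75,0,0,0,0,0,0.13,0.75,0,0,0,0,0,0.13,0.75,0,0,0,0,0,0.13,0.75,0,0,0,0,0,0.13,0.75,0,0,0,0,0,0.13,0.75,0,0,0,0,0,0.13,0.75,0,0,0,0,0,0.13,0.75,0,0,0,0,0,0.13,0.75,0,0,0,0,0,0.13,0.75,0,0,0,0,0,0.13,0.75,0,0,0,0,0,0.11,0.75,0,0,0,0,0,0.1,0.75,0,0,0,0,0,0,0,0,0,0,0.05,0,0,0,0,0,0,0.05,0,0,0,0,0,0,0,0]'

```text
time_s: 31.65
position: [0.4012, 0.3085, 0.2277]
ee_rot: [-3.14, -0.001, 2.985]
wrist_force: [-0.2, -0.6, -1.5]
gripper_width: 0.51
gripper_force: 61.4
```

```bash
python3 - <<'E'
from h import *
st(); to(.4011,.3094,.098,np.pi-.16)
E
```

```text
31.65 [0.4012 0.3085 0.2277] [-3.140e+00 -1.000e-03  2.985e+00] F [-0.2 -0.6 -1.5] w 0.51 61.4 j [-0.75  0.35 -0.    1.91  0.    0.88  0.67]
shift [0.   0.02 2.59] turn [-0.001 -0.001  0.002]
```

Request:
carry_out --rows '[0,0.02,0.3,0,0,0,0,0,0,0.4,0,0,0,0,0,0,0.4,0,0,0,0,0,0,0.4,0,0,0,0,0,0,0.4,0,0,0,0,0,0,0.4,0,0,0,0,0,0,0.29,0,0,0,0,0,0,0,0,0,0,0,0,0,0,0,0,0,0]'

```text
time_s: 32.78
position: [0.4021, 0.3099, 0.0996]
ee_rot: [3.141, 0.0, 2.984]
wrist_force: [0.6, 0.4, -1.2]
gripper_width: 0.511
gripper_force: 61.3
```

```bash
python3 - <<'E'
from seat import *
st(); s=robot.get_image("scene"); t=robot.get_image("top"); S=cam("scene");T=cam("top")
a=cv2.resize(s[90:250,270:430],(400,400),interpolation=cv2.INTER_CUBIC); 
cx,cy=120,150; b=cv2.resize(t[cy:cy+120,cx:cx+120],(400,400),interpolation=cv2.INTER_CUBIC)
cv2.imwrite("pics/aim1.png",np.hstack([a,b]))
P=robot.get_state()["position"]; d=np.array([np.cos(.157),-np.sin(.157),0])
for n,X in (("muz",P+.063*d-[0,0,.0068]),("seat",(.568,.2825,.09)),("rear",P-.08*d)):
    print(n,X,(proj(S,X)-[270,90])*2.5,(proj(T,X)-[cx,cy])*10/3)
E
```

```text
32.77 [0.4021 0.3099 0.0996] [3.141 0.    2.984] F [ 0.6  0.4 -1.2] w 0.511 61.3 j [-0.74  0.54 -0.01  2.05  0.01  0.55  0.66]
muz [0.4645 0.3002 0.0931] [118.6491 124.2081] [244.5815 243.7256]
seat (0.568, 0.2825, 0.09) [184.7481 174.1004] [268.3115 136.6782]
rear [0.3232 0.3226 0.0999] [33.8477 60.1021] [213.6156 392.2798]
```

View pics/aim1.png

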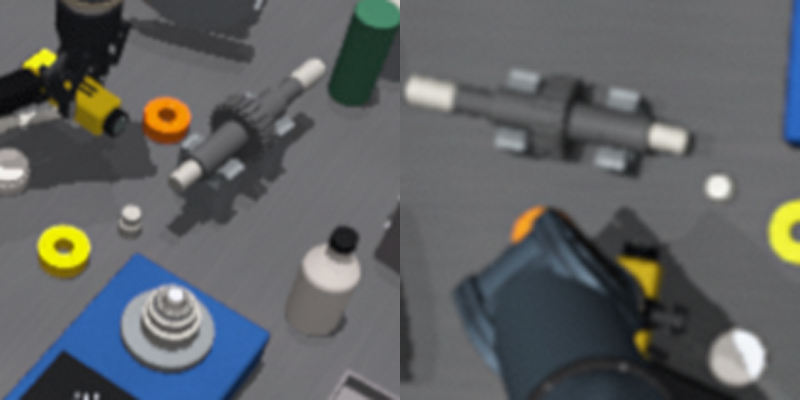

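In both views the lens points at the bare seat, and the three bearings sit concentric on the post. I'll hold for the reading.

Request:
carry_out --rows '[0,0,0,0,0,0,0,0,0,0,0,0,0,0,0,0,0,0,0,0,0,0,0,0,0,0,0,0,0,0,0,0,0,0,0,0,0,0,0,0,0,0,0,0,0,0,0,0,0,0,0,0,0,0,0,0,0,0,0,0,0,0,0,0,0,0,0,0,0,0,0,0,0,0,0,0,0,0,0,0,0,0,0,0,0,0,0,0,0,0,0,0,0,0,0,0,0,0,0,0,0,0,0,0,0,0,0,0,0,0,0,0,0,0,0,0,0,0,0,0,0,0,0,0,0,0,0,0,0,0,0,0,0,0,0,0,0,0,0,0]'

```text
time_s: 35.38
position: [0.4019, 0.3098, 0.0993]
ee_rot: [3.142, 0.0, 2.984]
wrist_force: [0.3, -0.4, -1.3]
gripper_width: 0.508
gripper_force: 61.3
```

Request:
carry_out --rows '[0,0,-0.5,0,0,0,0,0,0,-0.5,0,0,0,0,0,0,0,0,0,-0.05,0,0,0,0,0,0,-0.05,0,-0.19,-0.6,0,0,0,0,0,-0.19,-0.6,0,0,0,0,0,-0.19,-0.6,0,0,0,0,0,-0.19,-0.6,0,0,0,0,0,-0.19,-0.6,0,0,0,0,0,-0.19,-0.6,0,0,0,0,0,-0.19,-0.6,0,0,0,0,0,0,0,0,0,0,0,0,0,0,0,0,0,0,0]'

```text
time_s: 37.0
position: [0.4681, 0.1001, 0.1493]
ee_rot: [3.141, -0.0, 3.141]
wrist_force: [0.4, -0.9, -2.1]
gripper_width: 0.508
gripper_force: 61.4
```

```bash
python3 - <<'E'
from seat import *
st(); to(.470,.097,.1013)
t=robot.get_image("top");S=cam("scene");T=cam("top");s=robot.get_image("scene"); cv2.imwrite("pics/s8.png",s); cv2.imwrite("pics/t8.png",t)
# bearing_62 check: head disc / rings in scene and top
for f,c,px,r in ((s,S,proj(S,(.658,.097,.129)),16),(t,T,proj(T,(.658,.097,.129)),12)):
    for th in (170,200,220):
        try: e=ring(f,px,r,th); print(px,e,plane(c,e[0],.129))
        except Exception as ex: print(ex)
E
```

```text
37.0 [0.4681 0.1001 0.1493] [ 3.141 -0.     3.141] F [ 0.4 -0.9 -2.1] w 0.508 61.4 j [-0.27  0.42 -0.06  2.07  0.04  0.64  1.22]
shift [-0.04 -0.06  0.96] turn [ 0. -0. -0.]
[339.161  209.6357] ((337.72333812713623, 219.62041473388672), (30.198461532592773, 34.49846267700195)) [0.671  0.0686 0.129 ]
[339.161  209.6357] ((339.8577632904053, 207.1000270843506), (5.5020341873168945, 6.013994216918945)) [0.6553 0.1049 0.129 ]
[339.161  209.6357] ((339.8904838562012, 207.22572135925293), (4.5829997062683105, 5.335054874420166)) [0.6556 0.1046 0.129 ]
[258.7908 162.4445] ((256.56614112854004, 162.38456535339355), (21.6422061920166, 29.18575668334961)) [0.658 0.104 0.129]
[258.7908 162.4445] ((257.93870735168457, 161.59623432159424), (4.376265048980713, 4.5827507972717285)) [0.6606 0.0998 0.129 ]
[258.7908 162.4445] ((257.9300527572632, 161.65515899658203), (3.7330241203308105, 3.9549872875213623)) [0.6604 0.0998 0.129 ]
```

Request:
carry_out --rows '[-0.04,-0.04,0.3,0,0,0,0,0,0,0.3,0,0,0,0,0,0,0.2,0,0,0,0,0,0,0.17,0,0,0,0,0,0,0,0,0,0,0]'

```text
time_s: 37.72
position: [0.4699, 0.0979, 0.1004]
ee_rot: [-3.141, -0.001, 3.141]
wrist_force: [0.5, 0.3, -2.1]
gripper_width: 0.508
gripper_force: 61.5
```

```bash
python3 - <<'E'
from seat import *
st(); s=robot.get_image("scene"); S=cam("scene")
a=cv2.resize(s[130:270,230:400],None,fx=4,fy=4,interpolation=cv2.INTER_CUBIC); cv2.imwrite("pics/aim2.png",a)
P=robot.get_state()["position"]
for n,X in (("muz",P+[.063,0,-.0068]),("mid",(.658,.0975,.0945)),("rim",(.627,.0975,.0945))): print(n,X,(proj(S,X)-[230,130])*4)
E
```

```text
37.73 [0.4699 0.0979 0.1004] [-3.141 -0.001  3.141] F [ 0.5  0.3 -2.1] w 0.508 61.5 j [-0.27  0.51 -0.05  2.12  0.05  0.52  1.22]
muz [0.5332 0.0979 0.0939] [273.8005 256.5796]
mid (0.658, 0.0975, 0.0945) [429.8409 347.4364]
rim (0.627, 0.0975, 0.0945) [390.0077 324.244 ]
```

View pics/aim2.png

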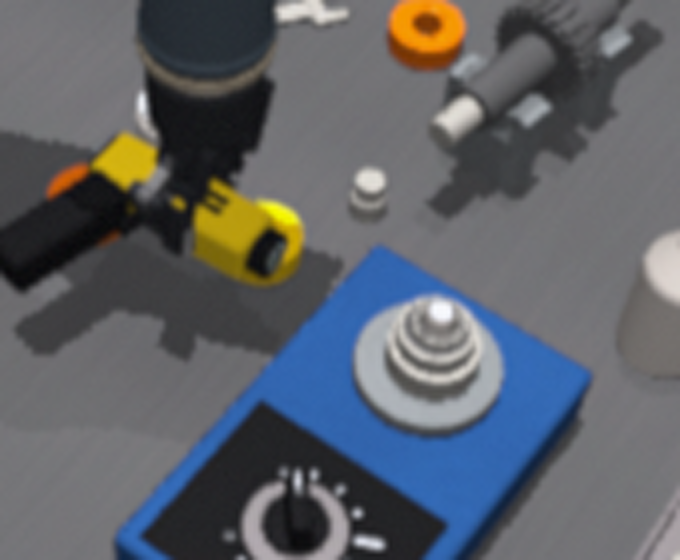

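The lens at (270,253) points at the bottom bearing on the post. I'll hold for the reading.

Request:
carry_out --rows '[0,0,0,0,0,0,0,0,0,0,0,0,0,0,0,0,0,0,0,0,0,0,0,0,0,0,0,0,0,0,0,0,0,0,0,0,0,0,0,0,0,0,0,0,0,0,0,0,0,0,0,0,0,0,0,0,0,0,0,0,0,0,0,0,0,0,0,0,0,0,0,0,0,0,0,0,0,0,0,0,0,0,0,0,0,0,0,0,0,0,0,0,0,0,0,0,0,0,0,0,0,0,0,0,0,0,0,0,0,0,0,0,0,0,0,0,0,0,0,0,0,0,0,0,0,0,0,0,0,0,0,0,0,0,0,0,0,0,0,0]'

```text
time_s: 40.28
position: [0.4703, 0.0977, 0.1008]
ee_rot: [3.142, 0.0, 3.141]
wrist_force: [-1.1, 0.6, -1.4]
gripper_width: 0.51
gripper_force: 61.5
```

```bash
python3 - <<'E'
from h import *
st(); to(.4969,-.2392,.12)
E
```

```text
40.27 [0.4703 0.0977 0.1008] [3.142 0.    3.141] F [-1.1  0.6 -1.4] w 0.51 61.5 j [-0.27  0.51 -0.05  2.12  0.05  0.52  1.22]
shift [-0.54 -6.74 -0.38] turn [ 0.  0. -0.]
```

Request:
carry_out --rows '[0,0,-0.5,0,0,0,0,0,0,-0.8,0,0,0,0,0,0,-0.7,0,0,0,0,-0.03,-0.6,0,0,0,0,0,-0.03,-0.7,0,0,0,0,0,-0.03,-0.7,0,0,0,0,0,-0.03,-0.7,0,0,0,0,0,-0.03,-0.7,0,0,0,0,0,-0.03,-0.7,0,0,0,0,0,-0.03,-0.7,0,0,0,0,0,-0.03,-0.7,0,0,0,0,0,-0.03,-0.7,0,0,0,0,0,-0.03,-0.54,0,0,0,0,0,0,0,0,0,0,0,0,0,0,0.8,0,0,0,0,0,0,0.8,0,0,0,0,0,0,0.6,0,0,0,0,0,0,0.5,0,0,0,0,0,0,0.3,0,0,0,0,0,0,0,0,0,0,0]'

```text
time_s: 42.78
position: [0.4847, -0.2385, 0.0501]
ee_rot: [3.141, -0.002, -3.142]
wrist_force: [0.2, -0.7, -2.3]
gripper_width: 0.51
gripper_force: 61.4
```

Request:
carry_out --rows '[0,0,0.12,0,0,0,0,0,0,0.1,0,0,0,0,0,0,0.1,0,0,0,0,0,0,0.07,0,0,0,0,0,0,0,0,0,0,0]'

```text
time_s: 43.4
position: [0.4849, -0.2392, 0.0311]
ee_rot: [3.141, -0.0, 3.141]
wrist_force: [0.3, -0.2, -1.7]
gripper_width: 0.506
gripper_force: 61.4
```

Request:
carry_out --rows '[0,0,0.03,0,0,0,0,0,0,0,0,0,0,0,0,0,0,0,0,0,1,0,0,0,0,0,0,1,0,0,0,0,0,0,1,0,0,0,0,0,0,1,0,0,0,0,0,0,1,0,0,-0.4,0,0,0,1,0,0,-0.9,0,0,0,1,0,0,-0.9,0,0,0,1,0,0,-0.9,0,0,0,1,0,0,-0.9,0,0,0,1,0,0,-0.9,0,0,0,1,0,0,0,0,0,0,1]'

```text
time_s: 45.15
position: [0.4864, -0.24, 0.2783]
ee_rot: [-3.139, 0.006, 3.141]
wrist_force: [-0.8, 0.5, -0.7]
gripper_width: 1.004
gripper_force: 0.0
```

Request:
carry_out --rows '[-0.54,0.45,0,0,0,0,1,-0.54,0.47,0,0,0,0,1,-0.54,0.47,0,0,0,0,1,-0.54,0.47,0,0,0,0,1,-0.54,0.47,0,0,0,0,1,-0.54,0.47,0,0,0,0,1,-0.54,0.47,0,0,0,0,1,-0.54,0.47,0,0,0,0,1,0,0,0,0,0,0,1,0,0,0,0,0,0,1]'

```text
time_s: 46.4
position: [0.7005, -0.053, 0.2736]
ee_rot: [-3.141, -0.002, 3.141]
wrist_force: [0.2, -0.5, 0.0]
gripper_width: 0.999
gripper_force: 0.0
```

```bash
python3 - <<'E'
from seat import *
st(); W=cam("wrist"); w=robot.get_image("wrist"); cv2.imwrite("pics/w9.png",w)
p=proj(W,(.643,-.05,.1)); print(p)
h=cv2.cvtColor(w,cv2.COLOR_BGR2HSV)
x0,y0=int(p[0])-110,max(int(p[1])-110,0)
m=((h[...,2]>150)&(h[...,1]<70)).astype(np.uint8); m[:y0]=0;m[:,:x0]=0;m[:,x0+220:]=0;m[y0+220:]=0
for k in cv2.findContours(m,cv2.RETR_CCOMP,cv2.CHAIN_APPROX_NONE)[0]:
    if cv2.contourArea(k)>8: r=cv2.minAreaRect(k); print(np.round(r[0],1),np.round(r[1],1),round(r[2],1),cv2.contourArea(k), np.round(plane(W,r[0],.07),4)[:2])
c=w[y0:y0+220,x0:x0+220]; cv2.imwrite("pics/w9c.png",cv2.resize(c,None,fx=2.6,fy=2.6,interpolation=cv2.INTER_CUBIC)); print(x0,y0)
# thermometer rest check from the top
t=robot.get_image("top"); T=cam("top"); hh=cv2.cvtColor(t,cv2.COLOR_BGR2HSV); mm=cv2.inRange(hh,(22,120,70),(36,255,255))
for k in sorted(cv2.findContours(mm,cv2.RETR_EXTERNAL,cv2.CHAIN_APPROX_NONE)[0],key=cv2.contourArea)[-2:]: r=cv2.minAreaRect(k); print("yellow",r,plane(T,r[0],.042))
E
```

```text
46.4 [ 0.7005 -0.053   0.2736] [-3.141 -0.002  3.141] F [ 0.2 -0.5  0. ] w 0.999 0.0 j [ 0.02  0.61 -0.02  1.32  0.01  1.22  1.57]
[286.3069 119.3446]
[280.  177.5] [7. 2.] 90.0 14.0 [ 0.6948 -0.0553]
[304.1 178.4] [20.6  5.7] 65.2 96.5 [ 0.6957 -0.0337]
[259.4 171.7] [4.  8.9] 26.6 28.0 [ 0.6896 -0.0736]
[318.8 159.6] [8.  3.2] 36.9 19.0 [ 0.6788 -0.0209]
[242.8 157.2] [4.2 9.2] 45.0 29.5 [ 0.6766 -0.0881]
[328.  139.5] [3. 8.] 90.0 19.0 [ 0.6612 -0.0133]
[234.5 136. ] [4. 9.] 90.0 31.0 [ 0.6581 -0.0948]
[293. 125.] [ 4.  21.3] 50.2 62.0 [ 0.6488 -0.0439]
[328.  116.5] [3.4 8.5] 76.0 19.5 [ 0.6416 -0.0139]
[236.9 113.6] [9.5 4.1] 21.8 28.0 [ 0.639  -0.0921]
[316.5  96.5] [2.8 8.5] 45.0 23.0 [ 0.625  -0.0241]
[281.5 129.5] [77. 77.] 90.0 4623.0 [ 0.6526 -0.0538]
[282. 131.] [52. 54.] 0.0 2239.0 [ 0.6539 -0.0534]
[249.  94.] [9.9 4.2] 45.0 35.0 [ 0.6229 -0.0813]
[347.  24.] [2. 8.] 90.0 13.0 [ 0.5674 -0.0003]
[325.  23.] [2. 8.] 90.0 12.0 [ 0.5668 -0.0183]
[302.5  22. ] [2. 7.] 90.0 11.5 [ 0.5661 -0.0366]
[386.  18.] [18. 18.] 90.0 275.5 [0.5624 0.0315]
[227.  118.5] [102. 219.] 0.0 5789.0 [ 0.6431 -0.1007]
176 9
yellow ((240.0, 219.0), (18.0, 18.0), 90.0) [0.4854 0.1569 0.042 ]
yellow ((360.0, 228.0), (40.0, 14.0), 90.0) [ 0.4662 -0.236   0.042 ]
```

View pics/w9c.png

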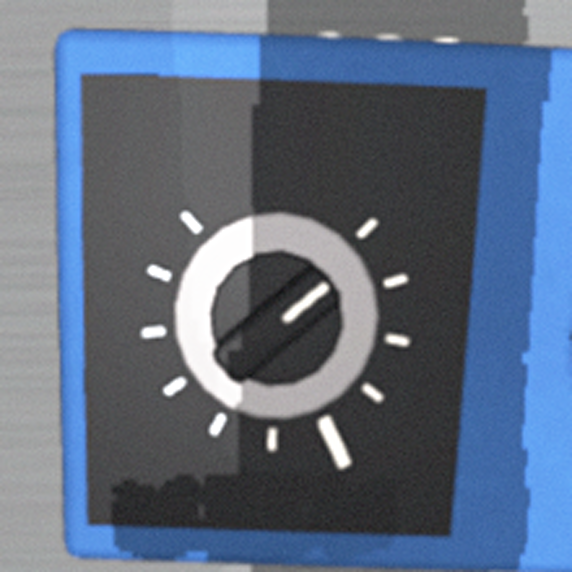

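The dial's long mark is at crop (335,442), the pointer line at (305,303) aims toward the first mark at (368,228), and the thermometer is back on its mat. Next I'll fit the axis and angles.

```bash
python3 - <<'E'
from seat import *
from scipy.optimize import least_squares
W=cam("wrist")
px=[(316.5,96.5),(328,116.5),(328,139.5),(318.8,159.6),(304.1,178.4),(280,177.5),(259.4,171.7),(242.8,157.2),(234.5,136),(236.9,113.6),(249,94)]
M=np.array([plane(W,q,.066)[:2] for q in px]); N=np.delete(M,4,0)
f=least_squares(lambda v:np.hypot(*(N-v[:2]).T)-v[2],[.65,-.05,.045]).x; print("circle",f)
a=np.unwrap(np.arctan2(*(M-f[:2]).T[::-1])); print("angles",a,"diff",np.diff(a))
off=np.mean(a+.475*np.arange(11)); print("fit mark0 yaw",off,"mark4",off-1.9)
# pointer line ends on bar top
w=cv2.imread("pics/w9.png"); h=cv2.cvtColor(w,cv2.COLOR_BGR2HSV); m=((h[...,2]>150)&(h[...,1]<70)).astype(np.uint8); z=np.zeros_like(m); z[114:136,280:306]=m[114:136,280:306]
k=max([q for q in cv2.findContours(z,cv2.RETR_LIST,cv2.CHAIN_APPROX_NONE)[0] if cv2.contourArea(q)<120],key=cv2.contourArea)
b=k[:,0]; Q=np.array([plane(W,q,.11)[:2] for q in b]); vx,vy,cx,cy=cv2.fitLine(Q.astype(np.float32),cv2.DIST_L2,0,.01,.01).ravel()
print("pointer",np.arctan2(vy,vx),"line pt",cx,cy,"offset of axis from line",np.cross([vx,vy],f[:2]-[cx,cy]))
print("bore-ring",plane(W,(281.5,129.5),.067))
E
```

```text
circle [ 0.6541 -0.0543  0.0419]
angles [ 2.3388  1.8628  1.3836  0.9135  0.4419 -0.0398 -0.5071 -0.9822 -1.4632
 -1.9333 -2.4093] diff [-0.476  -0.4792 -0.4701 -0.4715 -0.4817 -0.4673 -0.4751 -0.481  -0.4701
 -0.4759]
fit mark0 yaw 2.339144570320794 mark4 0.4391445703207939
pointer -0.88464844 line pt 0.6469517 -0.045473758 offset of axis from line -0.00011392899701908286
bore-ring [ 0.653  -0.0545  0.067 ]<stdin>:13: DeprecationWarning: Arrays of 2-dimensional vectors are deprecated. Use arrays of 3-dimensional vectors instead. (deprecated in NumPy 2.0)
```

Request:
carry_out --rows '[0.23,-0.02,0.5,0,0,0,0.5,0.23,0,0.5,0,0,0,0.5,0.23,0,0.5,0,0,0,0.5,0.23,0,0.5,0,0,0,0.5,0,0,0,0,0,0.107,0.5,0,0,0,0,0,0.107,0.5,0,0,0,0,0,0.107,0.5,0,0,0,0,0,0.107,0.5,0,0,0,0,0,0.107,0.5,0,0,0,0,0,0,0.5,0,0,0,0,0,0,0.5]'

```text
time_s: 47.88
position: [0.6549, -0.0539, 0.175]
ee_rot: [3.142, 0.0, 2.304]
wrist_force: [-0.2, 0.6, -0.3]
gripper_width: 0.499
gripper_force: 0.0
```

```bash
python3 - <<'E'
from h import *
st(); to(.654,-.0543,.106,2.30)
E
```

```text
47.88 [ 0.6549 -0.0539  0.175 ] [3.142 0.    2.304] F [-0.2  0.6 -0.3] w 0.499 0.0 j [-0.11  0.63  0.21  1.59 -0.15  0.94  0.88]
shift [ 0.01 -0.02  1.38] turn [0.    0.    0.002]
```

Request:
carry_out --rows '[0.01,-0.02,0.28,0,0,0,0.5,0,0,0.28,0,0,0,0.5,0,0,0.28,0,0,0,0.5,0,0,0.28,0,0,0,0.5,0,0,0.24,0,0,0,0.5,0,0,0,0,0,0,0.5,0,0,0,0,0,0,0,0,0,0,0,0,0,0,0,0,0,0,0,0,0,0,0,0,0,0,0,0,0,0,0,0,0,0,0]' --newtons 30

```text
time_s: 49.25
position: [0.6542, -0.0542, 0.1074]
ee_rot: [3.141, 0.001, 2.3]
wrist_force: [-1.9, -1.6, 6.6]
gripper_width: 0.158
gripper_force: 32.7
```

Request:
carry_out --rows '[0,0,0,0,0,0.1,0,0,0,0,0,0,0.1,0,0,0,0,0,0,0.1,0,0,0,0,0,0,0.1,0,0,0,0,0,0,0.1,0,0,0,0,0,0,0.1,0,0,0,0,0,0,0.1,0,0,0,0,0,0,0.1,0,0,0,0,0,0,0.1,0,0,0,0,0,0,0.1,0,0,0,0,0,0,0.1,0,0,0,0,0,0,0.085,0,0,0,0,0,0,0,0,0,0,0,0,0,0,0]'

```text
time_s: 51.0
position: [0.6525, -0.0539, 0.1074]
ee_rot: [-3.14, 0.002, 0.439]
wrist_force: [-10.9, 0.6, 11.0]
gripper_width: 0.157
gripper_force: 33.6
```

```bash
python3 - <<'E'
from h import *
st(); to(.654,-.0543,.1074,.439); print(robot.get_state()["torque"])
E
```

```text
51.0 [ 0.6525 -0.0539  0.1074] [-3.14e+00  2.00e-03  4.39e-01] F [-10.9   0.6  11. ] w 0.157 33.6 j [-0.38  0.81  0.72  1.67 -0.65  0.91 -0.54]
shift [0.02 0.02 0.  ] turn [-0.001  0.001 -0.   ]
[-0.11798588  2.05528045 -0.03305212]
```

Request:
carry_out --rows '[0,0,0,0,0,0,0.5,0,0,0,0,0,0,0.5,0,0,0,0,0,0,0.5,0,0,-0.3,0,0,0,0.5,0,0,-0.7,0,0,0,0.5,0,0,-0.8,0,0,0,0.5,0,0,-0.8,0,0,0,0.5,-0.3,0,-0.5,0,0,0,0.5,-0.3,0,-0.2,0,0,0,0.5,-0.3,0,0,0,0,0,0.5,0,0,0,0,0,0,0.5,0,0,0,0,0,0,0.5]'

```text
time_s: 52.5
position: [0.6134, -0.0722, 0.2709]
ee_rot: [-3.141, 0.001, 0.44]
wrist_force: [0.4, 0.2, 0.0]
gripper_width: 0.5
gripper_force: 0.0
```

```bash
python3 - <<'E'
from h import *
st(); W=cam("wrist"); w=robot.get_image("wrist"); cv2.imwrite("pics/w10.png",w)
h=cv2.cvtColor(w,cv2.COLOR_BGR2HSV); p=proj(W,(.654,-.0543,.066)); print(p)
m=((h[...,2]>150)&(h[...,1]<70)).astype(np.uint8)
yy,xx=np.mgrid[:420,:560]; m[np.hypot(xx-p[0],yy-p[1])>75]=0
for k in cv2.findContours(m,cv2.RETR_CCOMP,cv2.CHAIN_APPROX_NONE)[0]:
    if 8<cv2.contourArea(k)<200:
        r=cv2.minAreaRect(k); X=plane(W,r[0],.066); v=X[:2]-[.654,-.0543]
        Q=np.array([plane(W,q,.11)[:2] for q in k[:,0]]).astype(np.float32); l=cv2.fitLine(Q,cv2.DIST_L2,0,.01,.01).ravel()
        print(np.round(r[0],1),np.round(r[1],1),cv2.contourArea(k),"r",np.round(np.hypot(*v),4),"ang",np.round(np.arctan2(v[1],v[0]),3),"line",np.round(np.arctan2(l[1],l[0]),3),"@.11",np.round(plane(W,r[0],.11)[:2],4))
E
```

```text
52.5 [ 0.6134 -0.0722  0.2709] [-3.141e+00  1.000e-03  4.400e-01] F [0.4 0.2 0. ] w 0.5 0.0 j [-0.45  0.61  0.85  1.59 -0.48  1.17 -0.62]
[282.9149831  133.82740198]
[295.9 179.4] [7.5 3.4] 17.0 r 0.0421 ang -2.421 line 0.708 @.11 [ 0.6296 -0.0768]
[314.8 168.2] [8.5 3.5] 18.5 r 0.0415 ang -1.948 line 1.187 @.11 [ 0.6437 -0.0862]
[326.5 149.5] [3. 7.] 13.5 r 0.0407 ang -1.471 line -1.406 @.11 [ 0.6605 -0.0879]
[237.5 149.5] [3.2 7.6] 16.5 r 0.0422 ang 2.337 line -0.836 @.11 [ 0.6316 -0.0265]
[330.  126.8] [3.3 8.2] 19.5 r 0.0413 ang -0.984 line -1.012 @.11 [ 0.6767 -0.0825]
[234.4 126.9] [7.4 3.3] 17.5 r 0.0425 ang 1.868 line -1.262 @.11 [ 0.6462 -0.0177]
[282.5 123.5] [21.  3.] 59.0 r 0.0088 ang 0.481 line 0.426 @.11 [ 0.6637 -0.0493]
[242.5 105.5] [8.6 3.4] 20.0 r 0.0421 ang 1.403 line 1.447 @.11 [ 0.663  -0.0169]
[321.5 105.5] [3.4 8.6] 21.0 r 0.0408 ang -0.502 line -0.537 @.11 [ 0.6879 -0.0698]
[307.  154.5] [3. 4.] 9.0 r 0.0279 ang -1.834 line -1.156 @.11 [ 0.6507 -0.0761]
[312.3 149.3] [3.5 2.8] 8.5 r 0.0291 ang -1.609 line 1.447 @.11 [ 0.656  -0.0779]
[304.4  89.7] [3.1 8.9] 21.0 r 0.0412 ang -0.017 line -0.067 @.11 [ 0.6926 -0.0534]
[259.4  89.8] [8.9 3.6] 22.0 r 0.042 ang 0.935 line 0.964 @.11 [ 0.6785 -0.0236]
[282.  77.] [22.  6.] 130.0 r 0.0473 ang 0.456 line 0.439 @.11 [ 0.6937 -0.0348]
```

```bash
python3 - <<'E'
from h import *
a=cv2.imread("pics/s8.png"); b=robot.get_image("scene"); S=cam("scene")
# stack unchanged since last scene picture?
p=proj(S,(.658,.0975,.11)).astype(int); c=lambda i:i[p[1]-18:p[1]+18,p[0]-18:p[0]+18].astype(int)
print("stack diff",np.abs(c(a)-c(b)).mean())
for i in (b,cv2.imread("pics/scene0.png")):
    m=cv2.inRange(cv2.cvtColor(i,cv2.COLOR_BGR2HSV),(22,120,70),(36,255,255))
    for k in cv2.findContours(m,cv2.RETR_EXTERNAL,cv2.CHAIN_APPROX_NONE)[0]:
        if cv2.contourArea(k)>150: r=cv2.minAreaRect(k); print("yellow",np.round(r[0],1),np.round(r[1],1),plane(S,r[0],.03))
st()
print(robot.finish_job())
E
```

```text
stack diff 1.2723765432098766
yellow [200.2 283.5] [51.9 21.6] [ 0.46755532 -0.24216345  0.03      ]
yellow [204.1 286.2] [52.3 21.5] [ 0.48046754 -0.24180267  0.03      ]
yellow [295. 190.] [20. 20.] [0.49302767 0.14530723 0.03      ]
52.6 [ 0.6136 -0.0723  0.271 ] [-3.141e+00  1.000e-03  4.400e-01] F [ 1.  -0.5 -0.6] w 0.504 0.0 j [-0.45  0.61  0.85  1.59 -0.48  1.17 -0.62]
the job is handed in; nothing more can be done
None
```

The job is handed in at 52.6 s: bearings 62, 52 and 37 (the three present) are stacked on the post, both readings were held about 2.5 s, the thermometer is back on its mat about 1 cm from where it lay, and the dial is on the 110 mark; the judge's result was not shown.

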